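# Roll a turned column to its drilling line and chock it

## Robot

A 6-joint arm with a two-finger parallel gripper is mounted at the origin on the work surface. World frame = base frame: x ahead of the robot, y to its left, z up, the work surface at z = 0. Lengths are in mm, angles in rad, forces in N, time in s.
With the tool pointing down it reaches from about 325 to 900 mm from the base axis. Payload 6.1 kg.
Tool frame: the origin (TCP) lies midway between the tips of the shut fingers; the grasp point (between the pads) lies 19 mm behind it; z points along the fingers, y is the direction in which the jaws open and shut (so a half turn about z gives the same grasp; the last joint's range is limited). The gripper opens to 85 mm and grips with 20 to 120 N. Pads are 22 mm wide; open, the fingers measure 114 mm over their backs; the gripper's body (76 mm by 85 mm) begins 54 mm behind the grasp point. The pads swing forward as they close: fully open they stand 13 mm farther back than shut.
Start: joints at [1.074, 0.22, 1.526, -0, 1.395, -0.126], TCP at [226.474, 582.516, 231.3] pointing down, gripper open.
Joint ranges: [-2.98, 2.98], [-0.91, 2.08], [0.09, 2.57], [-1.24, 4.39], [0.2, 2.65], [-2.68, 2.68]. Speed limits (rad/s): [2.57, 2.57, 3.01, 3.14, 3.14, 3.14].

## Interface

Orientations are given as a unit quaternion [w, x, y, z].
In Python, from cell import bot gives the robot as it stands.
- The arm moves only by the tool play_rows, never from a script. Its arguments are lists of equal length, an entry for each row: "slide": the shift along the tool's x, y, z in m, a list of three; "rotation": the turn, a rotation vector about the tool's x, y, z in rad, a list of three; "fingers": the opening in per cent of the stroke, from 0 (shut) to 100 (fully open). In form: {"slide": [[dx, dy, dz], ...], "rotation": [[rx, ry, rz], ...], "fingers": [fingers, ...]}. A call has 1 to 12 rows; each row shifts and turns the pose as measured when the row begins, along the tool's axes as they then stand; what a row does not reach is not made up. A row lasts 1/8 s, in which the tool goes at most 62.5 mm and 10.7 degrees, less where a joint would pass 70% of its speed; a pose out of reach is approached as far as the arm can. A call with a gripper value outside its range is refused whole. The fingers move at their own pace and stop on an object; the grip force is fixed at half the most. Time passes only in rows, so rows that do not move let the fingers close. It gives the time, the measured TCP pose, the force and the opening at its end, in the units of the state.
- bot.get_state(): the state, without advancing time (a new reading comes with each control period).
- bot.get_image(name): name is "scene" or "side" or "wrist"; returns the picture (480x640x3 uint8, red, green, blue); there is no depth.
- bot.calibration(name): a dict with "fx", "fy", "cx", "cy" (pixels), "cam_to_world" (4x4, takes a point from camera to world coordinates). Camera axes: x right, y down, z forward; pixel columns grow to the right and rows downward; lengths in mm; the calibration is good to about 2 mm. A picture is of the moment at which its call begins: read the wrist's pose just before it. calibration takes no time and is no camera call; for the wrist camera it gives the pose at the moment of the call.
- bot.hand_in(): hands the job in, once; it reports no verdict.
The state is a dict: "time_s": time; "qpos": joint angles; "qd": joint speeds; "joint_torque": joint torques, N m; "position": TCP position; "eef_rot": TCP orientation; "wrist_force": force on the tool from outside, world axes, zero at the start; "wrist_torque": the same for the moment, N m; "width": finger opening in mm.
Only numpy, scipy, OpenCV 4.12 (cv2) and the standard library are available. Lean on these libraries where they do the work, as an engineer would, in place of code of your own. Each camera call takes 0.05 s, during which the arm holds its last target.

## Task

Roll the turned wooden column along the bench, without lifting it, until the red line along its side is straight up on top, ready for drilling. Then slide the two blue-handled chocks snugly against it, one on each side near the middle of its length and square to it, so that it stays put with the red line still on top; leave the bowl, jar and hammer alone.

Things in the scene. Friction and masses are not known exactly. Their poses are not given: they have to be found in the camera images.
- column: Turned light-wood column lying on the bench, free to roll sideways: cylinder of diameter 76 mm, length 130 mm, plus a tenon of diameter 48 mm, length 20 mm, at each end; two dark bands; about 0.45 kg. Origin on its axis at mid-length, 38 mm above the bench. z along the column (away from the robot); x points from the axis to the red line, so straight up when that is on top.
- column_line (a point): Middle of the red line (10 mm wide, the whole 130 mm length) on the column's side, 38 mm from its axis; a red stripe on each end face also points to it. Starts 50 to 180 degrees from the top, either way. 10 mm of rolling turns it 15 degrees. The column rolls easily (resistance about 5 % of its weight): left at rest it stays, pushed fast it coasts some mm.
- chock_a: Plywood chock, 0.18 kg, loose, base 70 mm (its x) by 100 mm (its y). Origin: centre of its underside; z up. Both y ends are 45 degree ramps, from a 3.5 mm high toe at y = +/-50 mm to 25 mm high at y = +/-28.5 mm, flat between. Either ramp may be used: it just touches the column when the origin is 69 mm level from the column's axis. Starts at the robot's left of the column.
- chock_b: Plywood chock, 0.18 kg, loose, base 70 mm (its x) by 100 mm (its y). Origin: centre of its underside; z up. Both y ends are 45 degree ramps, from a 3.5 mm high toe at y = +/-50 mm to 25 mm high at y = +/-28.5 mm, flat between. Either ramp may be used: it just touches the column when the origin is 69 mm level from the column's axis. Starts at the robot's right of the column.
- chock_a_grip (a point): Top centre of this chock's blue upright grip, 75 mm above the bench: a block 50 mm (chock's x) by 24 mm (chock's y), standing 25 to 75 mm above the bench. Take it from above across the 50 mm.
- chock_b_grip (a point): Top centre of this chock's blue upright grip, 75 mm above the bench: a block 50 mm (chock's x) by 24 mm (chock's y), standing 25 to 75 mm above the bench. Take it from above across the 50 mm.
- fence: Dark wooden guide fence fixed to the bench past the column's far end: bar 360 mm long, 30 mm wide, 16 mm high. The column starts square to it, with about 25 mm between it and the tenon, and rolls along it. Origin: its centre, 8 mm above the bench; y along its length, z level, away from the robot, x straight down.
- bowl: Dark wooden bowl, 140 mm across and 60 mm high, standing past an end of the fence; origin at the centre of its underside. A bystander.
- wax_jar: Amber jar with a steel cap, 70 mm across and 80 mm high, standing past an end of the fence; origin at the centre of its underside. A bystander.
- hammer: Hammer with a wooden handle, 260 mm long, lying beyond the fence, lengthwise along its own x. A bystander.
There are look-alikes about, which are no part of the job. Of the things shaped like the column, the wood one is meant.

How it is judged:
By the outcome, as a careful person would: the job done as asked, in the order asked, and still so for the second after the job is handed in, with the robot touching nothing.
It also fails if it takes over 72 s, if anything falls off the work surface, if the arm or the gripper's body presses on something with over 40 N, if the wrist force passes 120 N, or if a joint passes its speed limit or range.

## Working session

There is one attempt and no reset: what is moved stays moved. The work goes in short steps, Python scripts to look and compute and a tool call to move; the robot and the scene stay as the last step left them, time stands still between calls to the robot, and variables do not carry over. Pictures are saved under pics/ and viewed, and the job is handed in when it is done.

Besides the shell and the picture viewer there is one more tool, called after "Emit:" as a command line: name --argument value ..., lists and objects as JSON in quotes. play_rows: Moves the arm, as the interface text tells. Its arguments: {"type":"object","properties":{"slide":{"type":"array","items":{"type":"array","items":{"type":"number"}}},"rotation":{"type":"array","items":{"type":"array","items":{"type":"number"}}},"fingers":{"type":"array","items":{"type":"number"}}},"required":["slide","rotation","fingers"]}

```bash
mkdir -p pics; ls; cat > h.py <<'E'
import numpy as np, cv2
from cell import bot
def save(name,fn):
    im=bot.get_image(name); cv2.imwrite('pics/'+fn,im[:,:,::-1]); return im
def ray(cal,u,v):
    T=np.array(cal['cam_to_world']); d=T[:3,:3]@np.array([(u-cal['cx'])/cal['fx'],(v-cal['cy'])/cal['fy'],1]); return T[:3,3],d/np.linalg.norm(d)
def atz(cal,u,v,z):
    o,d=ray(cal,u,v); return o+d*(z-o[2])/d[2]
def tri(c1,p1,c2,p2):
    o1,d1=ray(c1,*p1);o2,d2=ray(c2,*p2)
    s=np.linalg.lstsq(np.c_[d1,-d2],o2-o1,rcond=None)[0]
    a=o1+s[0]*d1;b=o2+s[1]*d2
    return (a+b)/2,np.linalg.norm(a-b)
def proj(cal,p):
    T=np.linalg.inv(np.array(cal['cam_to_world'])); q=T[:3,:3]@np.array(p)+T[:3,3]
    return np.array([cal['fx']*q[0]/q[2]+cal['cx'],cal['fy']*q[1]/q[2]+cal['cy']])
def crop(im,u0,v0,u1,v1,fn,k=4):
    cv2.imwrite('pics/'+fn,cv2.resize(im[v0:v1,u0:u1,::-1],None,fx=k,fy=k,interpolation=cv2.INTER_CUBIC))
E
python3 - <<'E'
from h import *
for n in ['scene','side','wrist']: save(n,n+'0.png'); print(n,bot.calibration(n))
print(bot.get_state())
E
```

```text
pics
scene {'fx': 519.9656207633758, 'fy': 519.9656207633758, 'cx': 315.18811812333274, 'cy': 241.85774458618508, 'cam_to_world': array([[ 6.76450224e-01,  5.89955675e-01, -4.40871179e-01,
         1.03252261e+03],
       [ 7.36454541e-01, -5.47573989e-01,  3.97237255e-01,
        -4.07401483e+02],
       [-7.05721745e-03, -5.93392812e-01, -8.04882082e-01,
         9.13413433e+02],
       [ 0.00000000e+00,  0.00000000e+00,  0.00000000e+00,
         1.00000000e+00]])}
side {'fx': 529.1442088408813, 'fy': 529.1442088408813, 'cx': 324.48741610200096, 'cy': 239.1043537520267, 'cam_to_world': array([[ 8.94540075e-01, -2.17422821e-01,  3.90544966e-01,
         1.86841917e+02],
       [-4.46666718e-01, -4.67916479e-01,  7.62589675e-01,
        -7.69284594e+02],
       [ 1.69380271e-02, -8.56610463e-01, -5.15685580e-01,
         5.92640569e+02],
       [ 0.00000000e+00,  0.00000000e+00,  0.00000000e+00,
         1.00000000e+00]])}
wrist {'fx': 362.1320472205142, 'fy': 362.1320472205142, 'cx': 320.9469707681914, 'cy': 243.59131874524047, 'cam_to_world': array([[ 3.62258063e-01,  8.81755666e-0
[... 285 characters left out ...]
.00000000e+00]])}
{'time_s': 0.15, 'qpos': array([ 1.07388216e+00,  2.21081405e-01,  1.52732797e+00,  2.40928575e-05,
        1.39470334e+00, -1.26114657e-01]), 'qd': array([ 0.00031301, -0.00313177, -0.0046291 , -0.00052961,  0.00171538,
       -0.00073404]), 'joint_torque': array([ 3.13866803e-04, -4.97480321e+01, -3.89904964e+01, -2.35264743e-04,
        7.07238403e-03,  3.95068878e-05]), 'position': array([226.26024932, 582.11647075, 230.43874139]), 'eef_rot': array([-2.44238567e-04,  1.84341480e-01,  9.82861964e-01, -7.19819211e-04]), 'wrist_force': array([ 0.30119833, -0.64230746, -0.38633629]), 'wrist_torque': array([ 0.00251189,  0.02863767, -0.00652392]), 'width': 85.51588682544113}
```

View pics/scene0.png

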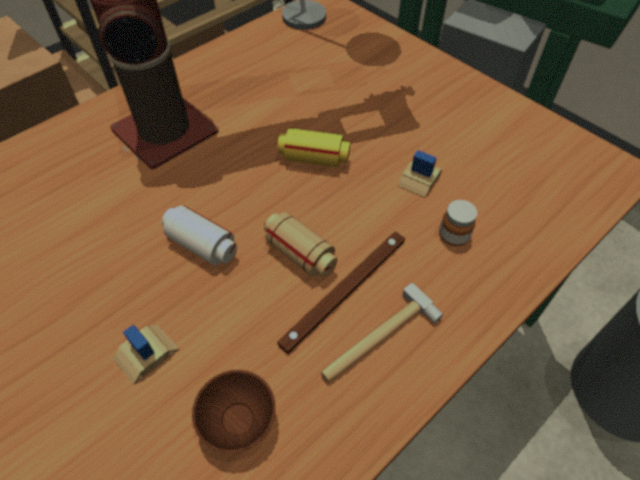

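View pics/side0.png

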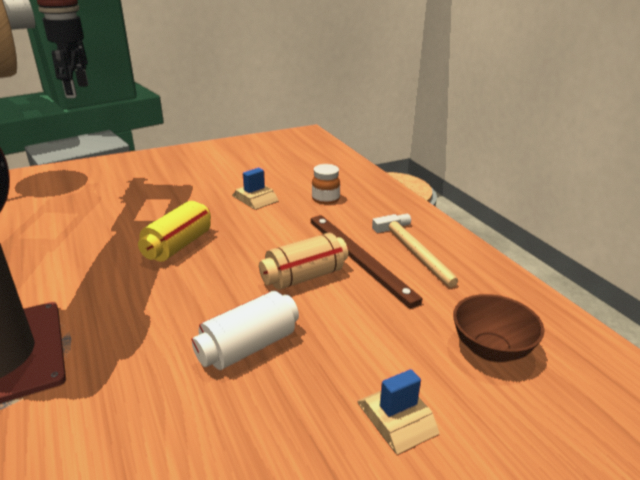

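View pics/wrist0.png

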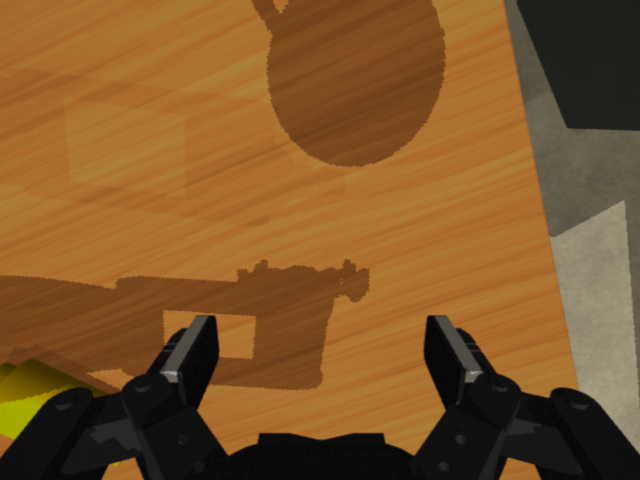

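Candidates for the column: wood at scene (300,245), side (305,262); yellow at scene (314,147); and white at scene (200,235). I pick the wood one, which has two dark bands. The blue-grip chocks are at scene (140,345) and (423,165). I'll check with crops.

```bash
python3 - <<'E'
from h import *
s=cv2.imread('pics/scene0.png')[:,:,::-1]; d=cv2.imread('pics/side0.png')[:,:,::-1]
crop(s,240,190,370,290,'c1.png',6); crop(d,235,210,365,310,'c2.png',6)
a=cv2.resize(s[305:390,100:190],None,fx=5,fy=5,interpolation=2);b=cv2.resize(s[140:205,390:450],None,fx=5,fy=5,interpolation=2)
def st(a,b):
    H=max(a.shape[0],b.shape[0]); o=np.zeros((H,a.shape[1]+b.shape[1],3),np.uint8);o[:a.shape[0],:a.shape[1]]=a;o[:b.shape[0],a.shape[1]:]=b;return o
cv2.imwrite('pics/c3.png',st(a,b)[:,:,::-1])
a=cv2.resize(d[365:455,350:445],None,fx=5,fy=5,interpolation=2);b=cv2.resize(d[160:212,225:285],None,fx=5,fy=5,interpolation=2)
cv2.imwrite('pics/c4.png',st(a,b)[:,:,::-1])
E
```

```text
(no output)
```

View pics/c1.png

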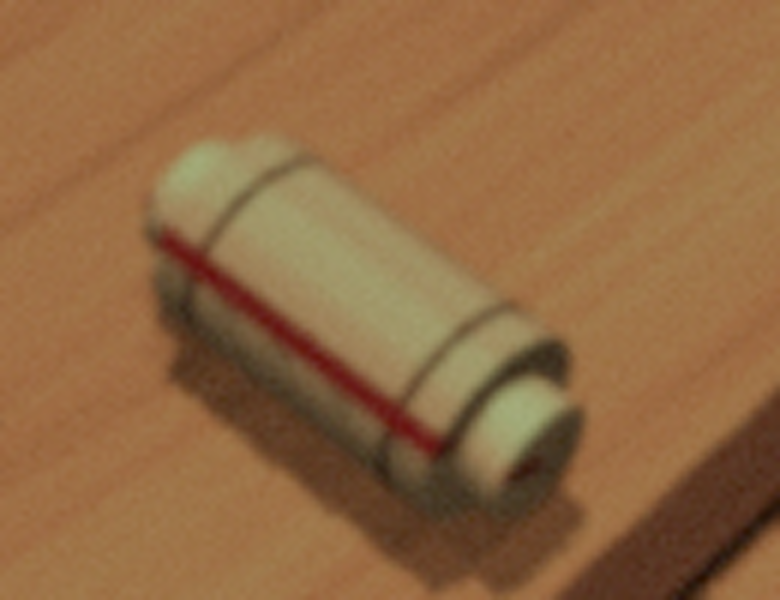

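View pics/c2.png

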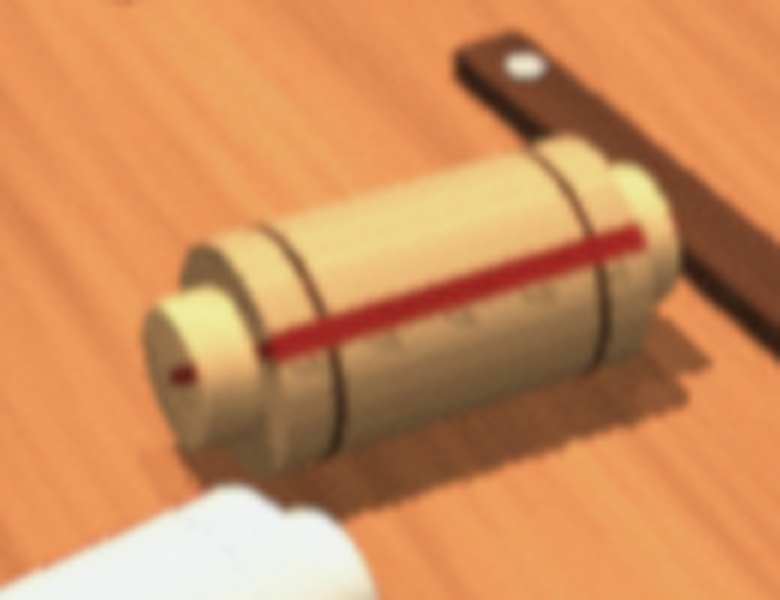

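View pics/c3.png

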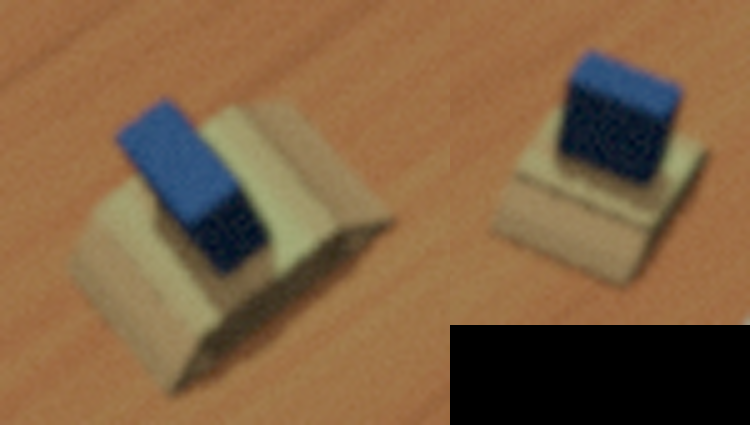

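View pics/c4.png

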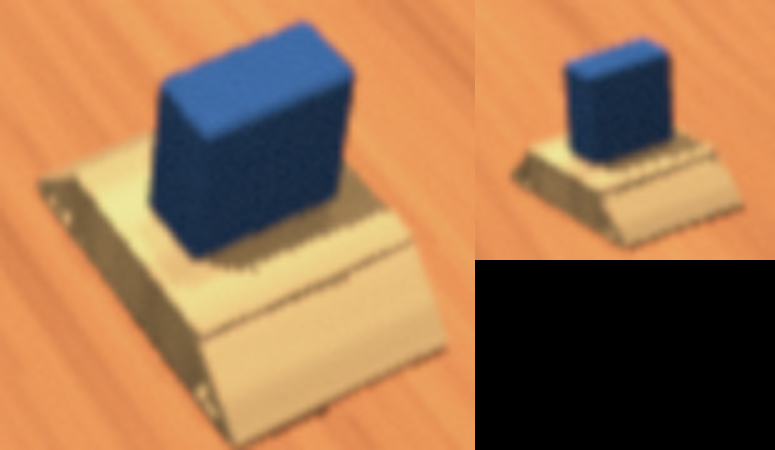

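```bash
python3 - <<'E'
from h import *
s=bot.calibration('scene');d=bot.calibration('side')
print('near',tri(s,(266.7,229.5),d,(278.7,268.3)));print('far',tri(s,(312.8,265.3),d,(342.5,249.3)))
c1s=[(123.6,332.4),(133,324.6),(148,342.6),(139,350.6)];c1d=[(382.4,382),(410.6,369),(420.6,379.4),(391.6,392.6)]
c2s=[(418.6,150),(436.4,158.4),(432.6,164.4),(414,157)];c2d=[(243,173),(259,167.6),(264.4,170.4),(249,176)]
for cs,cd in((c1s,c1d),(c2s,c2d)):
    print('grip',tri(s,np.mean(cs,0),d,np.mean(cd,0)))
    for p in cs: print('  s',atz(s,*p,75).round(1))
    for p in cd: print('  d',atz(d,*p,75).round(1))
# fence bolts
print('fence',atz(s,292,336,16),atz(s,392,241,16), atz(d,322,222,16),atz(d,406,291,16))
print('yellow',[atz(s,*p,38).round() for p in[(284,143),(343,150)]],'white',[atz(s,*p,38).round() for p in[(175,218),(227,248)]])
E
```

```text
near (array([471.69949741, -37.328339  ,  59.01727138]), np.float64(1.604923000710123))
far (array([604.46489506, -28.87932329,  59.95311676]), np.float64(0.7608935828571711))
grip (array([ 510.73131537, -368.14191699,   72.31692236]), np.float64(0.05342600568927035))
  s [ 488.7 -379.1   75. ]
  s [ 486.6 -358.7   75. ]
  s [ 535.4 -357.7   75. ]
  s [ 537.8 -377.4   75. ]
  d [ 485.4 -361.3   75. ]
  d [ 532.4 -357.7   75. ]
  d [ 533.5 -379.2   75. ]
  d [ 486.4 -381.9   75. ]
grip (array([566.971955  , 352.95145341,  72.45273865]), np.float64(0.48459967637371076))
  s [541.8 358.1  75. ]
  s [587.1 366.8  75. ]
  s [593.5 345.8  75. ]
  s [549.6 333.1  75. ]
  d [539.2 350.7  75. ]
  d [585.  365.2  75. ]
  d [590.9 344.1  75. ]
  d [546.3 328.5  75. ]
fence [ 674.12606    -146.39127115   16.        ] [651.32939921 157.76542482  16.        ] [651.58942036 152.03307993  16.        ] [ 676.50039221 -143.58028436   16.        ]
yellow [array([281., 171.,  38.]), array([396., 259.,  38.])] white [array([ 299., -155.,   38.]), array([ 440., -120.,   38.])]
```

```bash
cat >> h.py <<'E'
from scipy.spatial.transform import Rotation as R
def delta(pos,lat_deg=None):
    """slide (m, tool axes) to world pos; tool-z rotation (rad) so tool y points at lat_deg, plus tilt"""
    st=bot.get_state(); q=st['eef_rot']; M=R.from_quat([q[1],q[2],q[3],q[0]]).as_matrix()
    print('t',st['time_s'],'pos',st['position'].round(1),'F',st['wrist_force'].round(1),'w',round(st['width'],1))
    print('slide',(M.T@(np.array(pos)-st['position'])/1000).round(4))
    if lat_deg is not None:
        a=np.radians(lat_deg); Y=np.array([np.cos(a),np.sin(a),0]); Z=np.array([0,0,-1.]); X=np.cross(Y,Z)
        rv=R.from_matrix(M.T@np.c_[X,Y,Z]).as_rotvec(); print('rotvec',rv.round(4))
    print('tool y ang',np.degrees(np.arctan2(M[1,1],M[0,1])).round(2),'z',M[:,2].round(3))
E
python3 -c "
from h import *
delta([536,-2,230],94)"
```

```text
t 0.15 pos [226.3 582.1 230.4] F [ 0.3 -0.6 -0.4] w 85.5
slide [-0.5004 -0.4322  0.001 ]
rotvec [-0.0014 -0.0005 -0.4406]
tool y ang 68.75 z [-0.001 -0.001 -1.   ]
```

Emit:
play_rows --slide '[[-0.042,-0.036,0],[-0.042,-0.036,0],[-0.042,-0.036,0],[-0.042,-0.036,0],[-0.042,-0.036,0],[-0.042,-0.036,0],[-0.042,-0.036,0],[-0.042,-0.036,0],[-0.042,-0.036,0],[-0.042,-0.036,0],[-0.042,-0.036,0],[-0.042,-0.036,0]]' --rotation '[[0,0,0],[0,0,0],[0,0,0],[0,0,0],[0,0,0],[0,0,0],[0,0,0],[0,0,0],[0,0,0],[0,0,0],[0,0,0],[0,0,0]]' --fingers '[100,100,100,100,100,100,100,100,100,100,100,100]'

```text
time_s: 1.65
position: [546.5, -18.3, 228.5]
eef_rot: [-0.0, 0.181, 0.984, -0.001]
wrist_force: [-0.1, 0.5, -0.1]
width: 85.8
```

Emit:
play_rows --slide '[[0,0,0],[0,0,0],[0,0,0],[0,0,0]]' --rotation '[[0,0,-0.147],[0,0,-0.147],[0,0,-0.147],[0,0,0]]' --fingers '[100,100,100,100]'

```text
time_s: 2.15
position: [547.1, -23.5, 226.5]
eef_rot: [-0.002, -0.041, 0.999, -0.001]
wrist_force: [0.4, -0.0, 0.2]
width: 85.7
```

```bash
python3 -c "
from h import *
delta([536,-2,230],94)"
```

```text
t 2.15 pos [547.1 -23.5 226.5] F [ 0.4 -0.   0.2] w 85.7
slide [ 0.0093  0.0224 -0.0035]
rotvec [-0.002  -0.004   0.0122]
tool y ang 94.7 z [-0.004 -0.002 -1.   ]
```

```bash
python3 - <<'E'
from h import *
import pickle
c=bot.calibration('wrist'); im=save('wrist','w1.png'); pickle.dump(c,open('w1.pkl','wb'))
E
```

```text
(no output)
```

View pics/w1.png

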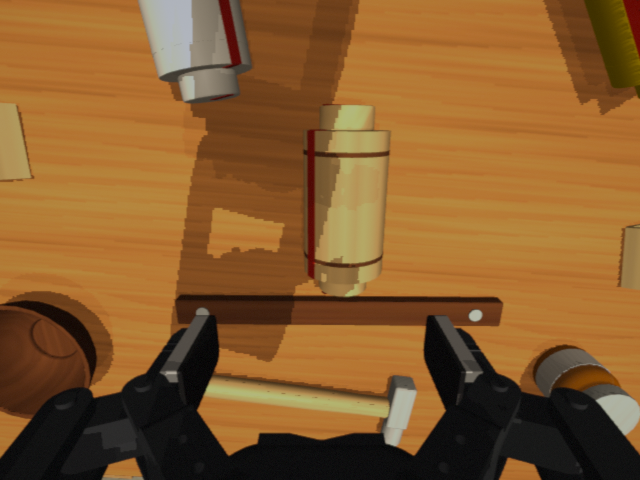

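```bash
python3 - <<'E'
from h import *
import pickle
im=cv2.imread('pics/w1.png')[:,:,::-1]
crop(im,285,95,405,305,'c5.png',4)
c=pickle.load(open('w1.pkl','rb'))
print(atz(c,202,313,16),atz(c,475,316,16))
E
```

```text
[ 674.53770928 -145.76063332   16.        ] [653.12594348 155.13331251  16.        ]
```

View pics/c5.png

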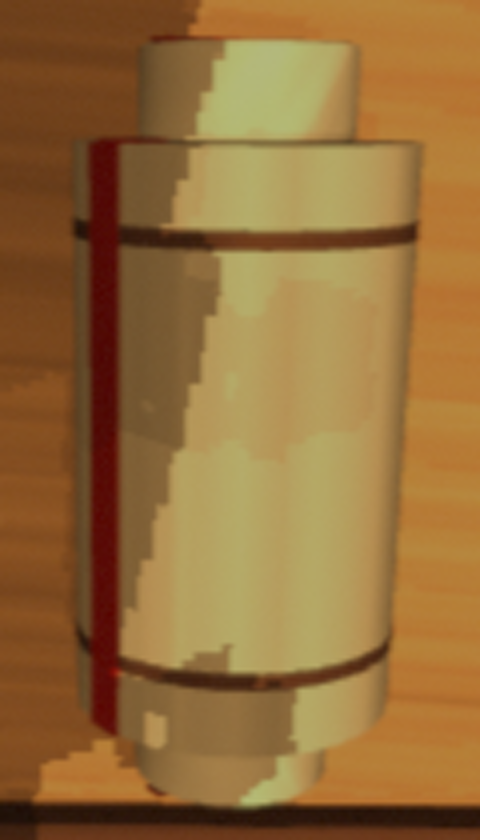

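```bash
cat >> h.py <<'E'
YAW=np.radians(4.07)
AX=np.array([np.cos(YAW),np.sin(YAW),0]); LAT=np.array([-np.sin(YAW),np.cos(YAW),0])
def lat2(cal,u,v):
    o,d=ray(cal,u,v); return np.array([o@LAT,o[2]]),np.array([d@LAT,d[2]])/np.hypot(d@LAT,d[2])
def colfit(cal,L,Rr,line):
    """returns lateral axis coordinate s (from tangents), radius check, line angle from top deg (+ = toward +LAT)"""
    o,dl=lat2(cal,*L);_,dr=lat2(cal,*Rr)
    b=(dl+dr);b/=np.linalg.norm(b); t=(38-o[1])/b[1]; c=o+t*b
    rad=abs(np.cross(dl,c-o)); 
    o,d=lat2(cal,*line); w=o-c; B=w@d; C=w@w-38**2; disc=B*B-C; tt=-B-np.sqrt(max(disc,0)); p=w+tt*d
    return c[0].round(1),rad.round(1),np.degrees(np.arctan2(p[0],p[1])).round(1)
def P(s,a,z): # lateral coord, axial coord, z -> world
    return s*LAT+a*AX+np.array([0,0,z])
E
python3 - <<'E'
from h import *
import pickle
c=pickle.load(open('w1.pkl','rb'))
f=lambda x,y:(285+x/4,95+y/4)
print(colfit(c,f(73,230),f(419,230),f(104.5,230)));print(colfit(c,f(79,640),f(391,640),f(105,640)),colfit(c,f(73,430),f(405,430),f(104.5,430)))
for x,y in[(104,143),(108,735)]: 
    for z in (59,62):
        p=atz(c,*f(x,y),z); print(p, p@LAT,p@AX)
print('fence a',atz(c,202,313,16)@AX, 'colAx scene',[ (np.array(p)@LAT,np.array(p)@AX) for p in([471.7,-37.3,59],[604.5,-28.9,60])])
E
```

```text
(np.float64(-41.3), np.float64(38.2), np.float64(-53.6))
(np.float64(-40.7), np.float64(37.8), np.float64(-54.3)) (np.float64(-41.4), np.float64(38.3), np.float64(-53.1))
[471.80568645 -38.73429765  59.        ] -72.12310446275376 467.86665769323
[471.72471627 -38.65493533  62.        ] -72.03819541808558 467.7915244679159
[603.83676936 -28.0984825   59.        ] -70.88504128455939 600.3196479107544
[602.48142375 -28.12177799  62.        ] -70.81208213271186 598.9660669739233
fence a 662.491194040697 colAx scene [(np.float64(-70.68492288210075), np.float64(467.8630373059529)), (np.float64(-71.73161033582161), np.float64(600.9243180955734))]
```

```bash
python3 -c "
from h import *
delta(P(-41.1,534,120),94.07)"
```

```text
t 2.2 pos [547.1 -23.5 226.5] F [ 0.3 -0.6 -0.2] w 85.0
slide [0.0094 0.0215 0.1065]
rotvec [-0.002  -0.004   0.0095]
tool y ang 94.62 z [-0.004 -0.002 -1.   ]
```

Emit:
play_rows --slide '[[0.005,0.011,0.04],[0.0045,0.0105,0.04],[0,0,0.025],[0,0,0],[0,0,0]]' --rotation '[[-0.001,-0.002,0.005],[-0.001,-0.002,0.005],[0,0,0],[0,0,0],[0,0,0]]' --fingers '[100,100,100,100,100]'

```text
time_s: 2.82
position: [536.7, -2.0, 120.8]
eef_rot: [0.002, -0.029, 1.0, -0.0]
wrist_force: [-0.9, 0.0, -0.5]
width: 85.6
```

```bash
python3 -c "
from h import *
delta(P(-41.1,534,17),94.07); save('side','s1.png'); save('wrist','w2.png')"
```

```text
t 2.825 pos [536.7  -2.  120.8] F [-0.9  0.  -0.5] w 85.6
slide [ 0.0015 -0.0009  0.1038]
rotvec [-0.0008  0.0035 -0.0135]
tool y ang 93.29 z [ 0.004 -0.001 -1.   ]
```

View pics/w2.png

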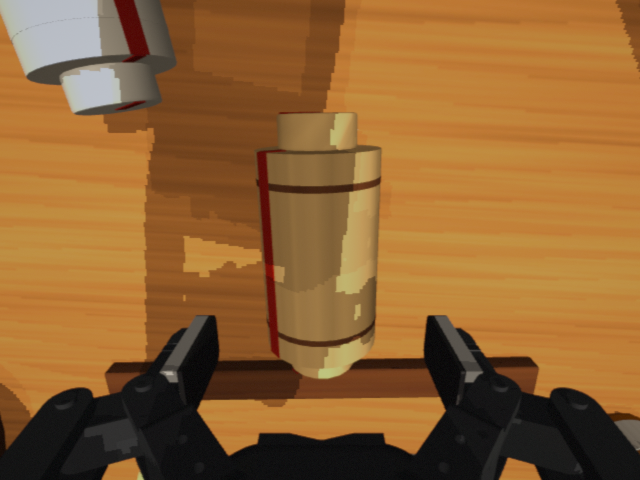

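View pics/s1.png

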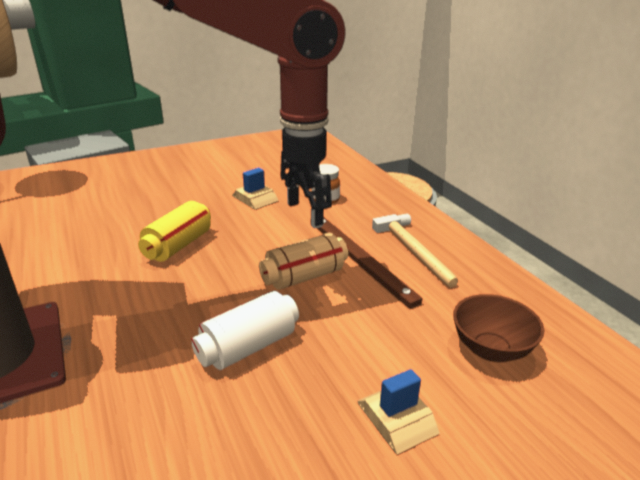

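Emit:
play_rows --slide '[[0.0015,-0.001,0.03],[0,0,0.02],[0,0,0.02],[0,0,0],[0,0,0]]' --rotation '[[-0.001,0.004,-0.0135],[0,0,0],[0,0,0],[0,0,0],[0,0,0]]' --fingers '[100,100,100,100,100]'

```text
time_s: 3.55
position: [542.2, -4.7, 57.4]
eef_rot: [0.007, -0.035, 0.999, -0.001]
wrist_force: [0.1, -0.9, -0.5]
width: 85.3
```

```bash
python3 -c "
from h import *
delta(P(-41.1,534,17),94.07); save('wrist','w3.png')"
```

```text
t 3.55 pos [542.2  -4.7  57.4] F [ 0.1 -0.9 -0.5] w 85.3
slide [0.0071 0.0022 0.0403]
rotvec [-0.0031  0.0136 -0.0018]
tool y ang 93.97 z [ 0.014 -0.002 -1.   ]
```

View pics/w3.png

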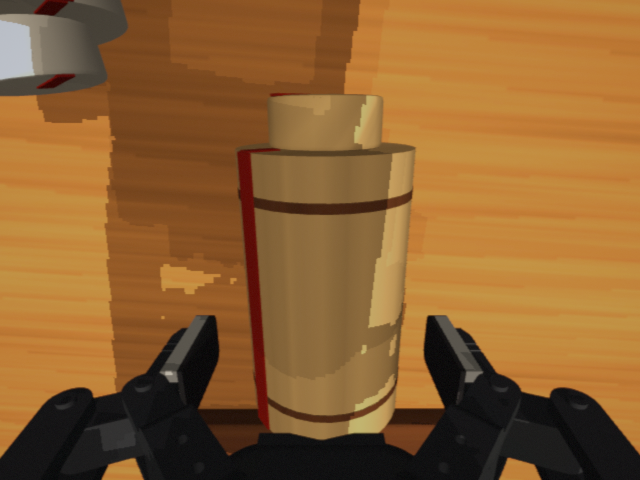

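Emit:
play_rows --slide '[[0.007,0.002,0],[0,0,0.015],[0,0,0.012],[0,0,0]]' --rotation '[[-0.003,0.013,-0.002],[0,0,0],[0,0,0],[0,0,0]]' --fingers '[100,100,100,100]'

```text
time_s: 4.1
position: [535.4, -3.1, 30.1]
eef_rot: [0.001, -0.036, 0.999, -0.0]
wrist_force: [-0.6, -0.0, 0.1]
width: 85.2
```

```bash
python3 -c "
from h import *
delta(P(-41.1,534,17),94.07)"
```

```text
t 4.1 pos [535.4  -3.1  30.1] F [-0.6 -0.   0.1] w 85.2
slide [-0.0001  0.      0.0131]
rotvec [-0.0004  0.0021  0.0004]
tool y ang 94.09 z [ 0.002 -0.    -1.   ]
```

Emit:
play_rows --slide '[[0,0,0.0135],[0,0,0],[0,0.003,0],[0,0.003,0],[0,0.003,0],[0,0.003,0],[0,0.003,0],[0,0.003,0],[0,0.003,0],[0,0.002,0],[0,0.001,0],[0,0,0]]' --rotation '[[0,0.002,0],[0,0,0],[0,0,0],[0,0,0],[0,0,0],[0,0,0],[0,0,0],[0,0,0],[0,0,0],[0,0,0],[0,0,0],[0,0,0]]' --fingers '[100,100,100,100,100,100,100,100,100,100,100,100]'

```text
time_s: 5.6
position: [534.2, 22.7, 16.1]
eef_rot: [0.0, -0.036, 0.999, -0.0]
wrist_force: [0.4, 0.0, 0.2]
width: 85.5
```

```bash
python3 - <<'E'
from h import *
import pickle
delta(P(-0.8,534,17),94.07); pickle.dump(bot.calibration('wrist'),open('w4.pkl','wb'));save('wrist','w4.png'); save('scene','sc4.png');save('side','sd4.png')
E
```

```text
t 5.6 pos [534.2  22.7  16.1] F [0.4 0.  0.2] w 85.5
slide [ 0.0005  0.0145 -0.0009]
rotvec [-0.0005  0.0009  0.0007]
tool y ang 94.11 z [ 0.001 -0.    -1.   ]
```

View pics/w4.png

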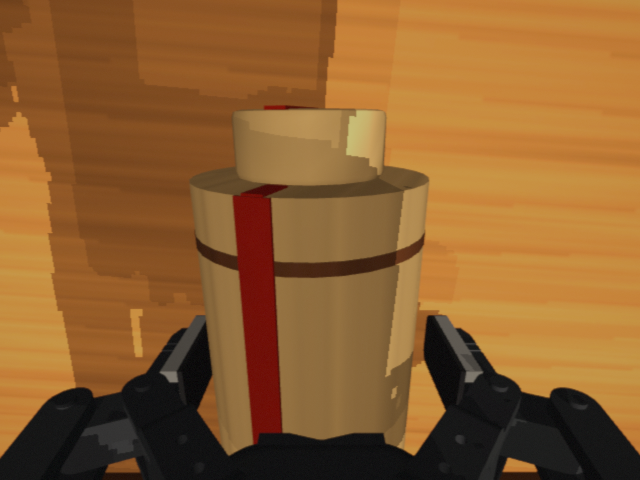

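View pics/sd4.png

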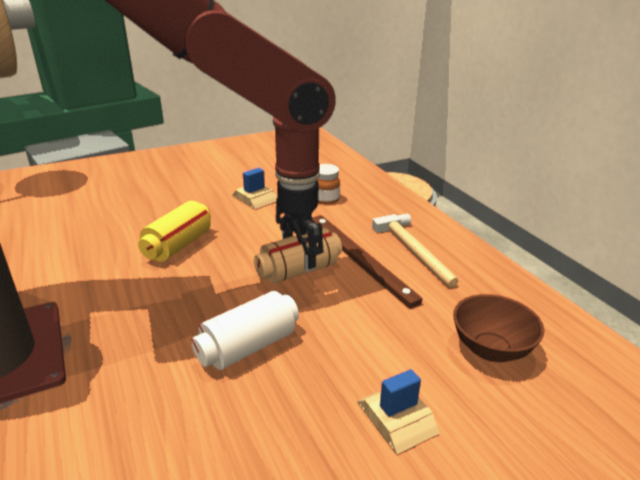

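```bash
python3 - <<'E'
from h import *
import pickle
c=pickle.load(open('w4.pkl','rb'))
print(colfit(c,(196,243),(425,240),(255.5,245)))
print(bot.get_state()['position']@LAT)
E
```

```text
(np.float64(-19.1), np.float64(38.3), np.float64(-19.9))
-15.39969288716664
```

Emit:
play_rows --slide '[[0,0.002,0],[0,0.002,0],[0,0.002,0],[0,0.002,0],[0,0.001,0],[0,0.001,0],[0,0.001,0],[0,0,0],[0,0,0]]' --rotation '[[0,0,0],[0,0,0],[0,0,0],[0,0,0],[0,0,0],[0,0,0],[0,0,0],[0,0,0],[0,0,0]]' --fingers '[100,100,100,100,100,100,100,100,100]'

```text
time_s: 6.88
position: [533.5, 34.2, 16.1]
eef_rot: [0.001, -0.036, 0.999, -0.0]
wrist_force: [-1.2, -0.8, 0.1]
width: 85.5
```

```bash
python3 - <<'E'
from h import *
import pickle
print(bot.get_state()['position']@LAT)
delta(P(-0.8,534,17),94.07); pickle.dump(bot.calibration('wrist'),open('w5.pkl','wb'));im=save('wrist','w5.png');crop(im,180,90,440,290,'c6.png',3)
E
```

```text
-3.7638158869062934
t 6.875 pos [533.5  34.2  16.1] F [-1.2 -0.8  0.1] w 85.5
slide [ 0.0006  0.003  -0.0009]
rotvec [-0.0007  0.001   0.0005]
tool y ang 94.1 z [ 0.001 -0.001 -1.   ]
```

View pics/c6.png

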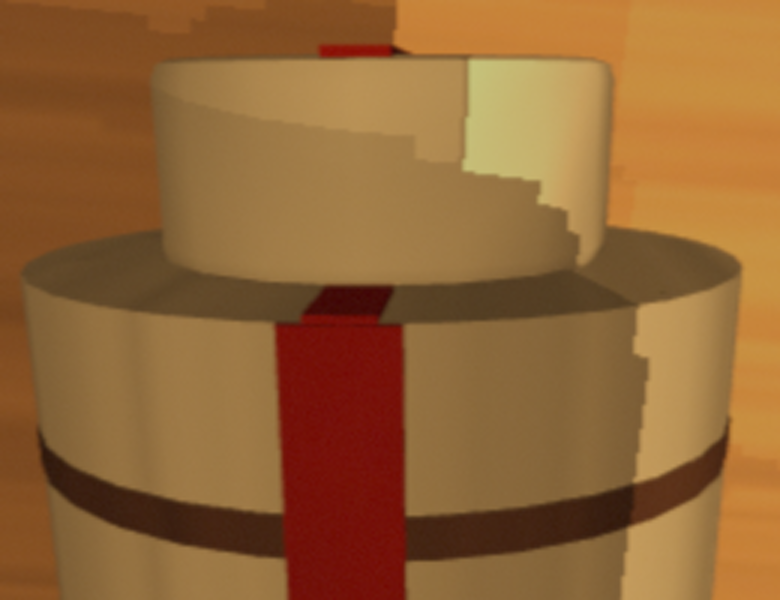

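```bash
python3 - <<'E'
from h import *
import pickle
c=pickle.load(open('w5.pkl','rb'))
f=lambda x,y:(180+x/3,90+y/3)
print(colfit(c,f(38,445),f(730,430),f(345.5,510)))
# use line top edge & col s: direct
E
```

```text
(np.float64(-8.4), np.float64(38.4), np.float64(-3.2))
```

Emit:
play_rows --slide '[[0,0.001,0],[0,0.0008,0],[0,0.0006,0],[0,0,0],[0,0,0]]' --rotation '[[0,0,0],[0,0,0],[0,0,0],[0,0,0],[0,0,0]]' --fingers '[100,100,100,100,100]'

```text
time_s: 7.55
position: [533.3, 36.7, 16.1]
eef_rot: [0.001, -0.036, 0.999, -0.0]
wrist_force: [0.5, 0.0, 0.0]
width: 85.4
```

```bash
python3 - <<'E'
from h import *
import pickle
print(bot.get_state()['position']@LAT)
delta(P(-0.8,534,17),94.07); pickle.dump(bot.calibration('wrist'),open('w6.pkl','wb'));im=save('wrist','w6.png');crop(im,180,90,440,290,'c7.png',3)
E
```

```text
-1.2894820433210512
t 7.55 pos [533.3  36.7  16.1] F [0.5 0.  0. ] w 85.4
slide [ 0.0006  0.0005 -0.0009]
rotvec [-0.0007  0.001   0.0004]
tool y ang 94.09 z [ 0.001 -0.001 -1.   ]
```

View pics/c7.png

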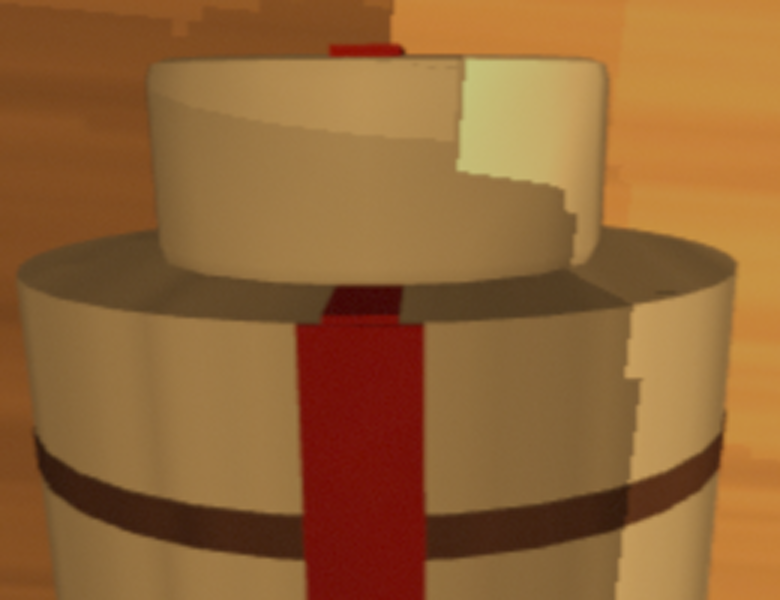

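Emit:
play_rows --slide '[[0,-0.002,0],[0,-0.0018,0],[0,0,0],[0,0,-0.02],[0,0,-0.04],[0,0,-0.05],[0,0,-0.05],[0,0,-0.03],[0,0,0],[0,0,0]]' --rotation '[[0,0,0],[0,0,0],[0,0,0],[0,0,0],[0,0,0],[0,0,0],[0,0,0],[0,0,0],[0,0,0],[0,0,0]]' --fingers '[100,100,100,100,100,100,100,100,100,100]'

```text
time_s: 8.85
position: [531.9, 32.4, 209.8]
eef_rot: [-0.001, -0.035, 0.999, -0.0]
wrist_force: [0.1, 0.4, 0.3]
width: 85.4
```

```bash
python3 - <<'E'
from h import *
import pickle
c=pickle.load(open('w6.pkl','rb'))
f=lambda x,y:(180+x/3,90+y/3)
print(colfit(c,f(34,445),f(724,430),f(365,510)))
delta(P(-6,534,215),94.07); pickle.dump(bot.calibration('wrist'),open('w7.pkl','wb'));im=save('wrist','w7.png');crop(im,240,80,400,320,'c8.png',3)
E
```

```text
(np.float64(-6.4), np.float64(38.3), np.float64(-0.0))
t 8.85 pos [531.9  32.4 209.8] F [0.1 0.4 0.3] w 85.4
slide [-0.0012 -0.0006 -0.0052]
rotvec [ 0.     -0.0026 -0.0004]
tool y ang 94.05 z [-0.003 -0.    -1.   ]
```

View pics/w7.png

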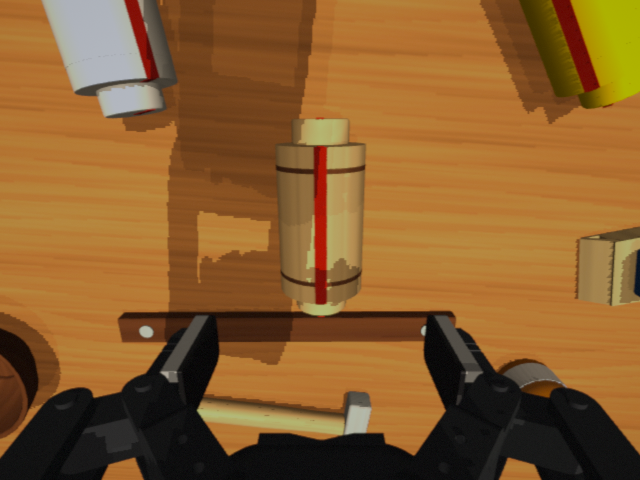

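View pics/c8.png

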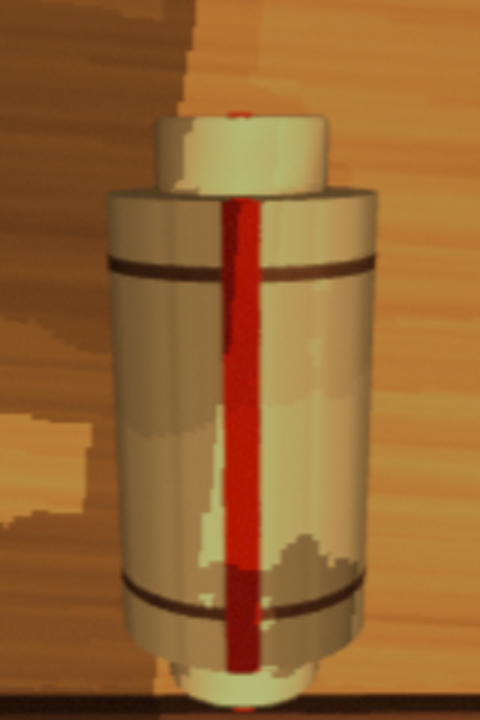

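```bash
python3 - <<'E'
from h import *
import pickle
c=pickle.load(open('w7.pkl','rb'))
f=lambda x,y:(240+x/3,80+y/3)
print(colfit(c,f(107,265),f(377,260),f(240.5,275)),colfit(c,f(123,580),f(364,580),f(243.5,605)))
print(bot.get_state()['qpos'].round(3))
E
```

```text
(np.float64(-6.1), np.float64(38.3), np.float64(-0.5)) (np.float64(-5.7), np.float64(37.7), np.float64(-0.0))
[-0.087  0.019  1.788 -0.     1.338 -1.728]
```

Emit:
play_rows --slide '[[-0.0183,0.051,0],[-0.0183,0.051,0],[-0.0183,0.051,0],[-0.0183,0.051,0],[-0.0183,0.051,0],[-0.0183,0.051,0],[0,0,0],[0,0,0]]' --rotation '[[0,0,0],[0,0,0],[0,0,0],[0,0,0],[0,0,0],[0,0,0],[0,0,0],[0,0,0]]' --fingers '[100,100,100,100,100,100,100,100]'

```text
time_s: 9.9
position: [615.9, 351.2, 187.8]
eef_rot: [-0.014, -0.033, 0.999, -0.004]
wrist_force: [0.3, -0.4, 0.1]
width: 84.7
```

```bash
python3 - <<'E'
from h import *
import pickle
delta([567,353,150],16); print(bot.get_state()['qpos'].round(3))
pickle.dump(bot.calibration('wrist'),open('w8.pkl','wb'));im=save('wrist','w8.png')
E
```

```text
t 9.9 pos [615.9 351.2 187.8] F [ 0.3 -0.4  0.1] w 84.7
slide [0.0476 0.0053 0.0391]
rotvec [-0.0255 -0.019   1.3581]
tool y ang 93.82 z [-0.028 -0.009 -1.   ]
[ 0.406  0.471  1.292  0.003  1.407 -1.232]
```

View pics/w8.png

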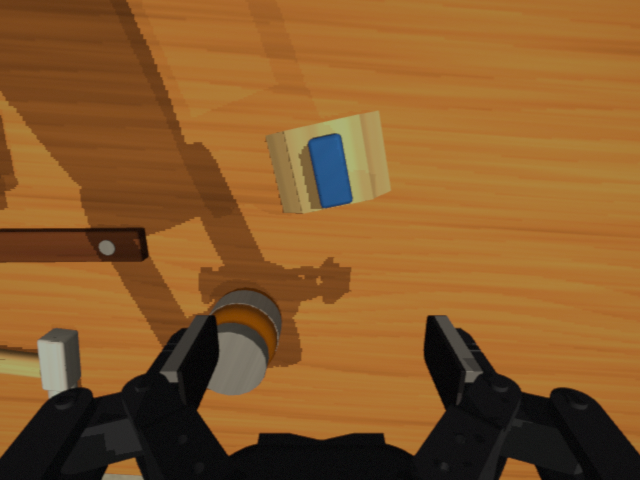

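```bash
python3 - <<'E'
from h import *
import pickle
c=pickle.load(open('w8.pkl','rb')); s=bot.calibration('side')
q=[atz(c,u,v,75) for u,v in[(309,139),(339,133.5),(352,203),(321,208)]]
m=np.mean(q,0); print(np.round(q,1),m)
for a,b in((0,3),(1,2)): d=q[b]-q[a]; print(np.hypot(*d[:2]),np.degrees(np.arctan2(d[1],d[0])))
print(tri(c,(330.3,170.9),s,(253.9,171.7)))
b=[atz(c,u,v,3.5) for u,v in[(379,111),(390,190),(267,134),(284,213)]];print(np.round(b,1))
print('jar',atz(c,240,360,80))
print(P(-5.9+69,534,0),P(-5.9-69,534,0))
delta(list(m[:2])+[130],16)
E
```

```text
[[541.7 336.8  75. ]
 [536.8 357.   75. ]
 [583.9 370.2  75. ]
 [589.1 348.2  75. ]] [562.87705249 353.03686732  75.        ]
48.72061890918405 13.54519182482939
48.97707570760534 15.704553928694226
(array([564.66298291, 352.34731728,  72.69747331]), np.float64(4.560191225530347))
[[516.5 392.5   3.5]
 [583.  410.2   3.5]
 [541.7 297.3   3.5]
 [611.  314.6   3.5]]
jar [718.2346515  290.68577559  80.        ]
[528.17476229 100.84161085   0.        ] [537.96933655 -36.81036449   0.        ]
t 9.95 pos [615.6 351.1 187.6] F [-0.  -0.6 -0.5] w 85.3
slide [0.0508 0.0059 0.0591]
rotvec [-0.0256 -0.0196  1.3577]
tool y ang 93.8 z [-0.028 -0.009 -1.   ]
```

Emit:
play_rows --slide '[[0.052,0.006,-0.02],[0,0,0],[0,0,0],[0,0,0],[0,0,0],[0,0,0],[0,0,0],[0,0,0],[0,0,0],[0,0,0],[0,0,0]]' --rotation '[[-0.02,-0.02,0],[0,0,0.173],[0,0,0.173],[0,0,0.173],[0,0,0.173],[0,0,0.173],[0,0,0.173],[0,0,0.173],[0,0,0.173],[0,0,0],[0,0,0]]' --fingers '[100,100,100,100,100,100,100,100,100,100,100]'

```text
time_s: 11.32
position: [559.3, 335.4, 203.2]
eef_rot: [-0.01, 0.636, 0.772, -0.004]
wrist_force: [-0.0, 0.0, -0.4]
width: 85.4
```

```bash
python3 -c "
from h import *
delta([563,353,130],14.7)"
```

```text
t 11.325 pos [559.3 335.4 203.2] F [-0.   0.  -0.4] w 85.4
slide [0.0159 0.0084 0.0732]
rotvec [-0.0187 -0.0102 -0.0635]
tool y ang 11.07 z [-0.02   0.006 -1.   ]
```

Emit:
play_rows --slide '[[0.016,0.0085,0.03],[0,0,0.03],[0,0,0.013],[0,0,0],[0,0,0]]' --rotation '[[-0.018,-0.01,-0.0635],[0,0,0],[0,0,0],[0,0,0],[0,0,0]]' --fingers '[100,100,100,100,100]'

```text
time_s: 11.95
position: [565.9, 352.2, 131.3]
eef_rot: [0.001, 0.607, 0.795, 0.002]
wrist_force: [0.0, 0.5, -0.3]
width: 85.3
```

```bash
python3 -c "
from h import *
delta([563,353,38],14.7)
save('wrist','w9.png')"
```

```text
t 11.95 pos [565.9 352.2 131.3] F [ 0.   0.5 -0.3] w 85.3
slide [ 0.0015 -0.0029  0.0933]
rotvec [ 0.004  -0.0005  0.0094]
tool y ang 15.24 z [ 0.004  0.001 -1.   ]
```

View pics/w9.png

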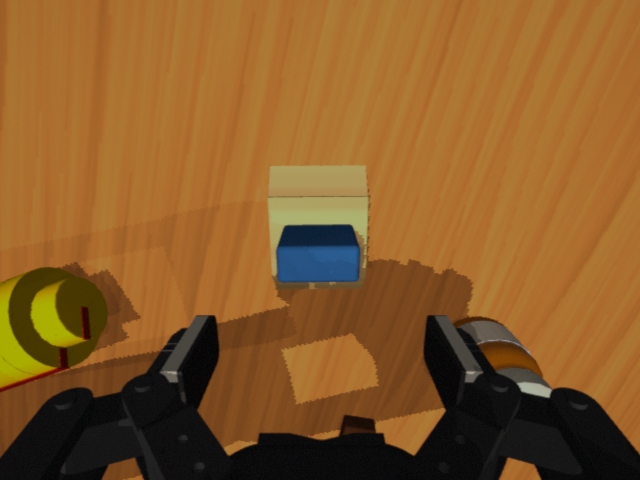

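Emit:
play_rows --slide '[[0.0015,-0.003,0.03],[0,0,0.03],[0,0,0.02],[0,0,0],[0,0,0]]' --rotation '[[0.004,0,0.009],[0,0,0],[0,0,0],[0,0,0],[0,0,0]]' --fingers '[100,100,100,100,100]'

```text
time_s: 12.62
position: [567.7, 355.0, 56.9]
eef_rot: [0.002, 0.611, 0.792, 0.005]
wrist_force: [-0.3, 0.6, -0.7]
width: 85.2
```

```bash
python3 -c "
from h import *
delta([563,353,37],14.7)"
```

```text
t 12.625 pos [567.7 355.   56.9] F [-0.3  0.6 -0.7] w 85.2
slide [-0.0007 -0.0053  0.0199]
rotvec [ 0.0116 -0.0027  0.0004]
tool y ang 14.72 z [ 0.011  0.006 -1.   ]
```

Emit:
play_rows --slide '[[-0.0007,-0.005,0.0],[0,0,0.012],[0,0,0.008],[0,0,0],[0,0,0]]' --rotation '[[0.0116,-0.003,0],[0,0,0],[0,0,0],[0,0,0],[0,0,0]]' --fingers '[100,100,100,100,100]'

```text
time_s: 13.25
position: [564.2, 353.6, 38.0]
eef_rot: [0.001, 0.611, 0.792, 0.001]
wrist_force: [0.0, 1.1, 0.3]
width: 85.5
```

```bash
python3 -c "
from h import *
delta([563,353,37],14.7)"
```

```text
t 13.25 pos [564.2 353.6  38. ] F [0.  1.1 0.3] w 85.5
slide [-0.0002 -0.0013  0.001 ]
rotvec [ 0.0028 -0.0002  0.0005]
tool y ang 14.73 z [ 0.003  0.001 -1.   ]
```

Emit:
play_rows --slide '[[0,-0.0013,0],[0,0,0],[0,0,0],[0,0,0],[0,0,0],[0,0,0]]' --rotation '[[0,0,0],[0,0,0],[0,0,0],[0,0,0],[0,0,0],[0,0,0]]' --fingers '[0,0,0,0,0,0]'

```text
time_s: 14.0
position: [563.3, 353.4, 38.6]
eef_rot: [0.001, 0.611, 0.792, 0.002]
wrist_force: [-0.3, 0.8, -0.4]
width: 49.4
```

```bash
python3 -c "
from h import *
delta(P(63.1+40,534,38),4.07)
save('side','s10.png');save('wrist','w10.png')"
```

```text
t 14.0 pos [563.3 353.4  38.6] F [-0.3  0.8 -0.4] w 49.4
slide [-0.196  -0.0908  0.0002]
rotvec [ 0.0039 -0.0008  0.186 ]
tool y ang 14.73 z [ 0.004  0.001 -1.   ]
```

View pics/w10.png

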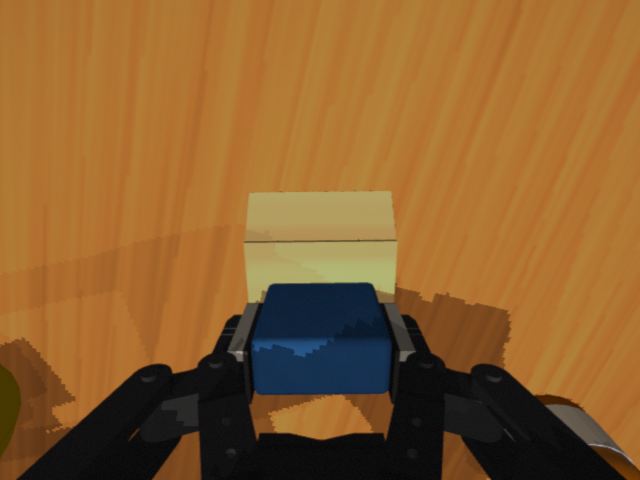

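Emit:
play_rows --slide '[[0,0,-0.001],[0,0,-0.001],[0,0,0]]' --rotation '[[0.002,0,0.093],[0.002,0,0.093],[0,0,0]]' --fingers '[0,0,0]'

```text
time_s: 14.48
position: [562.2, 352.9, 39.2]
eef_rot: [-0.001, 0.683, 0.73, -0.001]
wrist_force: [0.6, 0.3, -2.0]
width: 49.2
```

```bash
python3 -c "
from h import *
delta(P(63.1+40,534,38.6),4.07)"
```

```text
t 14.475 pos [562.2 352.9  39.2] F [ 0.6  0.3 -2. ] w 49.2
slide [-0.2092 -0.0509  0.0008]
rotvec [-0.0027  0.0003 -0.0043]
tool y ang 3.82 z [-0.003 -0.    -1.   ]
```

Emit:
play_rows --slide '[[-0.019,-0.0046,0],[-0.019,-0.0046,0],[-0.019,-0.0046,0],[-0.019,-0.0046,0],[0,0,0]]' --rotation '[[0,0,-0.004],[0,0,0],[0,0,0],[0,0,0],[0,0,0]]' --fingers '[0,0,0,0,0]'

```text
time_s: 15.1
position: [548.3, 271.7, 38.9]
eef_rot: [-0.001, 0.68, 0.733, -0.001]
wrist_force: [-0.2, -0.2, -2.4]
width: 49.6
```

```bash
python3 -c "
from h import *
delta(P(63.1+40,534,38.6),4.07)"
```

```text
t 15.1 pos [548.3 271.7  38.9] F [-0.2 -0.2 -2.4] w 49.6
slide [-0.1288 -0.0328  0.0004]
rotvec [-0.0031  0.0003  0.005 ]
tool y ang 4.35 z [-0.003 -0.    -1.   ]
```

Emit:
play_rows --slide '[[-0.02,-0.0055,0],[-0.02,-0.0055,0],[-0.02,-0.0055,0],[-0.02,-0.0055,0],[-0.02,-0.0055,0],[-0.02,-0.0053,0],[-0.008,0,0],[0,0,0],[0,0,0]]' --rotation '[[0,0,0.004],[0,0,0],[0,0,0],[0,0,0],[0,0,0],[0,0,0],[0,0,0],[0,0,0],[0,0,0]]' --fingers '[0,0,0,0,0,0,0,0,0]'

```text
time_s: 16.23
position: [523.0, 132.1, 39.1]
eef_rot: [-0.001, 0.682, 0.731, -0.001]
wrist_force: [0.4, -0.5, -1.6]
width: 49.5
```

```bash
python3 -c "
from h import *
delta(P(63.1,534,38.6),4.07)
im=save('side','s11.png');im2=save('scene','sc11.png')
crop(im,220,180,380,300,'c11.png',5);crop(im2,230,160,390,280,'c12.png',5)"
```

```text
t 16.225 pos [523.  132.1  39.1] F [ 0.4 -0.5 -1.6] w 49.5
slide [-0.0315  0.003   0.0005]
rotvec [-0.0025  0.0002 -0.0011]
tool y ang 4.01 z [-0.002 -0.    -1.   ]
```

View pics/c11.png

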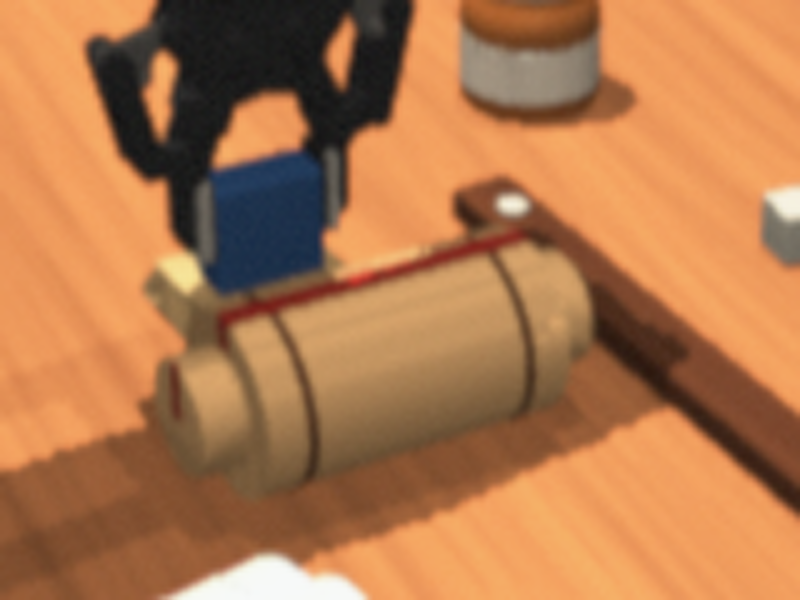

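View pics/c12.png

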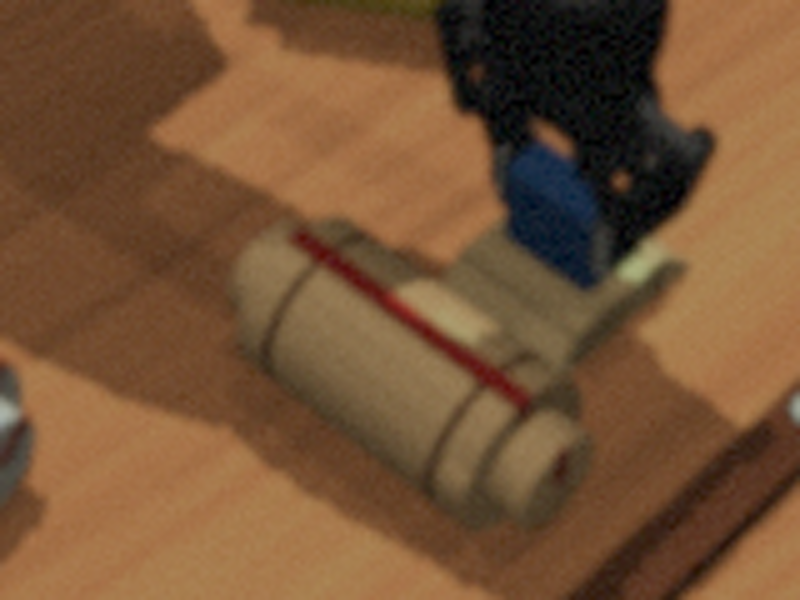

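Emit:
play_rows --slide '[[-0.008,0.003,0],[-0.008,0,0],[-0.006,0,0],[-0.003,0,0.0],[-0.002,0,0.0],[0,0,0],[0,0,0]]' --rotation '[[-0.002,0,-0.001],[0,0,0],[0,0,0],[0,0,0],[0,0,0],[0,0,0],[0,0,0]]' --fingers '[0,0,0,0,0,0,0]'

```text
time_s: 17.2
position: [528.3, 104.5, 38.9]
eef_rot: [-0.0, 0.681, 0.732, -0.0]
wrist_force: [0.1, 0.6, -1.2]
width: 49.0
```

```bash
python3 -c "
from h import *
delta(P(63.1,534,38),4.07)
im=save('side','s12.png');im2=save('scene','sc12.png')
crop(im,220,180,380,300,'c13.png',5);crop(im2,230,160,390,280,'c14.png',5)"
```

```text
t 17.2 pos [528.3 104.5  38.9] F [ 0.1  0.6 -1.2] w 49.0
slide [-0.0036 -0.0004  0.0009]
rotvec [-0.0006  0.0002  0.0017]
tool y ang 4.17 z [-0.001 -0.    -1.   ]
```

View pics/c13.png

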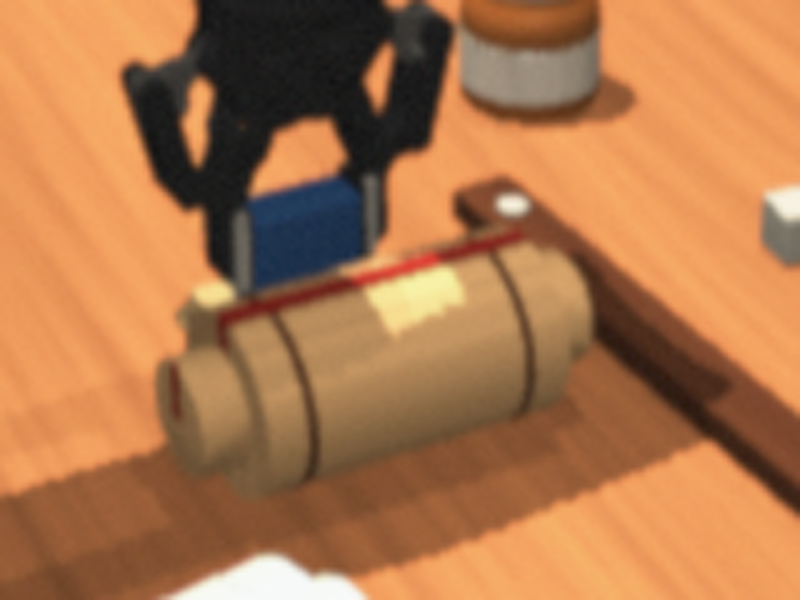

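View pics/c14.png

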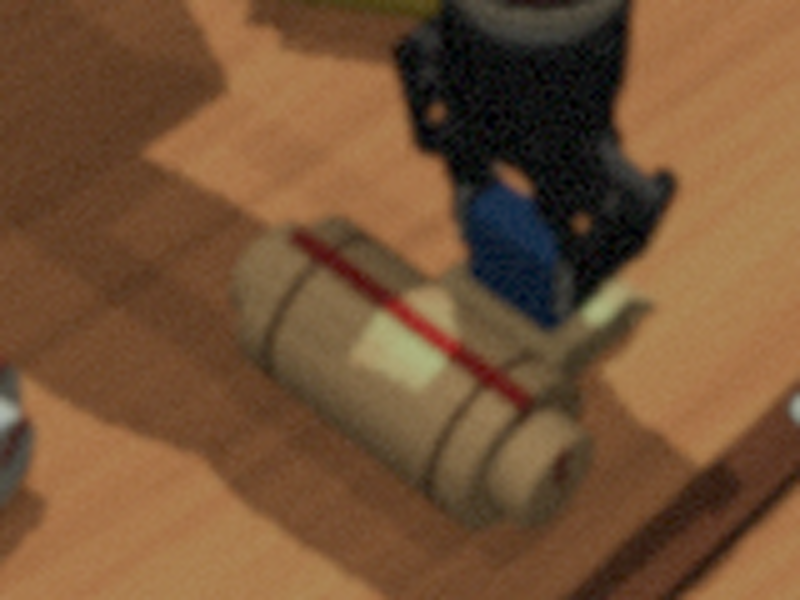

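Emit:
play_rows --slide '[[-0.001,0,0.0005],[-0.001,0,0],[0,0,0],[0,0,0]]' --rotation '[[0,0,0],[0,0,0],[0,0,0],[0,0,0]]' --fingers '[0,0,0,0]'

```text
time_s: 17.8
position: [528.5, 102.6, 38.5]
eef_rot: [-0.0, 0.681, 0.733, -0.0]
wrist_force: [-0.5, 1.0, -2.7]
width: 49.4
```

```bash
cat > mon.py <<'E'
from h import *
import sys
# red line lateral position in scene: perpendicular offset of red pixels inside column region
def red(fn,n):
    im=cv2.imread(fn).astype(int); b,g,r=im[...,0],im[...,1],im[...,2]
    m=(r>1.8*g)&(r>1.8*b)&(r>50)
    if n=='scene': box=(286,200,340,245); 
    else: box=(262,220,330,248)
    M=np.zeros_like(m);M[box[1]:box[3],box[0]:box[2]]=1; m&=M
    v,u=np.nonzero(m); w=(r/(g+b+1))[m]
    p=np.polyfit(u,v,1,w=w); um=(box[0]+box[2])/2
    return len(u),np.polyval(p,um).round(2),p[0].round(3)
if __name__=='__main__':
    k=sys.argv[1]
    im=save('side','sd%s.png'%k);im=save('scene','sc%s.png'%k)
    for a in ['12',k]: 
        print(a,red('pics/sc%s.png'%a,'scene'),red('pics/s%s.png'%a if a=='12' else 'pics/sd%s.png'%a,'side'))
E
python3 mon.py 13; python3 -c "
from h import *
delta(P(63.1,534,38),4.07)"
```

```text
12 (190, np.float64(224.11), np.float64(0.735)) (187, np.float64(234.23), np.float64(-0.287))
13 (190, np.float64(224.13), np.float64(0.736)) (190, np.float64(234.23), np.float64(-0.289))
t 17.9 pos [528.5 102.7  38.5] F [ 0.5  0.2 -1.3] w 49.2
slide [-0.0018 -0.0005  0.0005]
rotvec [-0.0003  0.0002  0.0024]
tool y ang 4.2 z [-0. -0. -1.]
```

Emit:
play_rows --slide '[[-0.0008,0,0.0005],[0,0,0]]' --rotation '[[0,0,0],[0,0,0]]' --fingers '[0,0]'

```text
time_s: 18.15
position: [528.9, 102.1, 38.4]
eef_rot: [0.0, 0.681, 0.733, 0.0]
wrist_force: [-0.3, -0.8, -1.5]
width: 49.4
```

```bash
python3 mon.py 14; python3 -c "
from h import *
delta(P(63.1,534,38),4.07)"
```

```text
12 (190, np.float64(224.11), np.float64(0.735)) (187, np.float64(234.23), np.float64(-0.287))
14 (190, np.float64(224.09), np.float64(0.733)) (184, np.float64(234.27), np.float64(-0.287))
t 18.25 pos [528.9 102.1  38.4] F [-0.   0.   0.4] w 49.1
slide [-0.0012 -0.0008  0.0004]
rotvec [ 0.0003 -0.0003  0.0024]
tool y ang 4.21 z [ 0.  0. -1.]
```

Emit:
play_rows --slide '[[-0.0008,0,0.0],[0,0,0]]' --rotation '[[0,0,0],[0,0,0]]' --fingers '[0,0]'

```text
time_s: 18.5
position: [529.0, 101.3, 38.4]
eef_rot: [0.0, 0.681, 0.733, 0.0]
wrist_force: [-0.5, 0.0, -0.2]
width: 49.2
```

```bash
python3 mon.py 15; python3 -c "
from h import *
delta(P(63.1,534,38),4.07)"
```

```text
12 (190, np.float64(224.11), np.float64(0.735)) (187, np.float64(234.23), np.float64(-0.287))
15 (192, np.float64(225.05), np.float64(0.737)) (194, np.float64(234.75), np.float64(-0.286))
t 18.6 pos [529.  101.3  38.4] F [-0.3  0.3 -0.2] w 49.6
slide [-0.0004 -0.0009  0.0004]
rotvec [ 0.0004 -0.0002  0.0024]
tool y ang 4.21 z [ 0.  0. -1.]
```

Emit:
play_rows --slide '[[0,0,0],[0,0,0],[0,0,0],[0,0,0],[0,0,-0.02],[0,0,-0.04],[0,0,-0.05],[0,0,-0.05],[0,0,-0.02],[0,0,0]]' --rotation '[[0,0,0],[0,0,0],[0,0,0],[0,0,0],[0,0,0],[0,0,0],[0,0,0],[0,0,0],[0,0,0],[0,0,0]]' --fingers '[100,100,100,100,100,100,100,100,100,100]'

```text
time_s: 19.85
position: [528.3, 101.0, 223.3]
eef_rot: [-0.0, 0.681, 0.733, -0.0]
wrist_force: [-0.0, 0.1, 0.3]
width: 85.4
```

```bash
python3 mon.py 16; python3 - <<'E'
from h import *
import pickle
pickle.dump(bot.calibration('wrist'),open('w11.pkl','wb'));im=save('wrist','w11.png')
delta([511,-368,220],4)
print(bot.get_state()['qpos'].round(2))
E
```

```text
12 (190, np.float64(224.11), np.float64(0.735)) (187, np.float64(234.23), np.float64(-0.287))
16 (188, np.float64(225.08), np.float64(0.734)) (198, np.float64(234.7), np.float64(-0.291))
t 20.0 pos [526.5 100.9 219.9] F [-0.6 -1.2 -0.1] w 85.5
slide [-4.665e-01 -4.980e-02  2.000e-04]
rotvec [-0.0069 -0.0001  0.0034]
tool y ang 4.2 z [-0.007 -0.    -1.   ]
[ 0.04  0.02  1.77 -0.    1.36 -0.03]
```

View pics/w11.png

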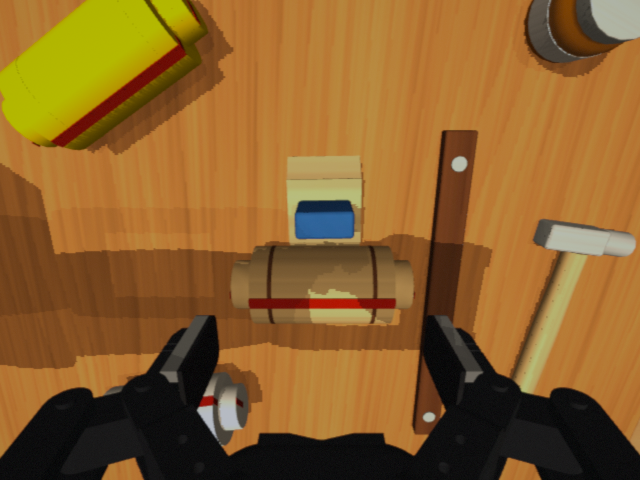

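Emit:
play_rows --slide '[[-0.052,-0.0055,0],[-0.052,-0.0055,0],[-0.052,-0.0055,0],[-0.052,-0.0055,0],[-0.052,-0.0055,0],[-0.052,-0.0055,0],[-0.052,-0.0055,0],[-0.052,-0.0055,0],[-0.052,-0.0055,0],[0,0,0],[0,0,0]]' --rotation '[[0,0,0],[0,0,0],[0,0,0],[0,0,0],[0,0,0],[0,0,0],[0,0,0],[0,0,0],[0,0,0],[0,0,0],[0,0,0]]' --fingers '[100,100,100,100,100,100,100,100,100,100,100]'

```text
time_s: 21.38
position: [501.4, -377.8, 193.1]
eef_rot: [-0.02, 0.68, 0.733, -0.006]
wrist_force: [-0.0, 0.2, -0.6]
width: 85.3
```

```bash
python3 - <<'E'
from h import *
import pickle
print(bot.get_state()['qd'].round(3))
pickle.dump(bot.calibration('wrist'),open('w12.pkl','wb'));im=save('wrist','w12.png')
delta([511,-368,130],4); save('scene','sc12b.png')
E
```

```text
[-0.02   0.023  0.    -0.01  -0.008 -0.005]
t 21.425 pos [ 501.4 -377.7  193.1] F [-1.1  0.6 -0. ] w 85.3
slide [0.0076 0.0126 0.0628]
rotvec [-0.0364 -0.0208  0.0069]
tool y ang 4.42 z [-0.038  0.018 -0.999]
```

View pics/w12.png

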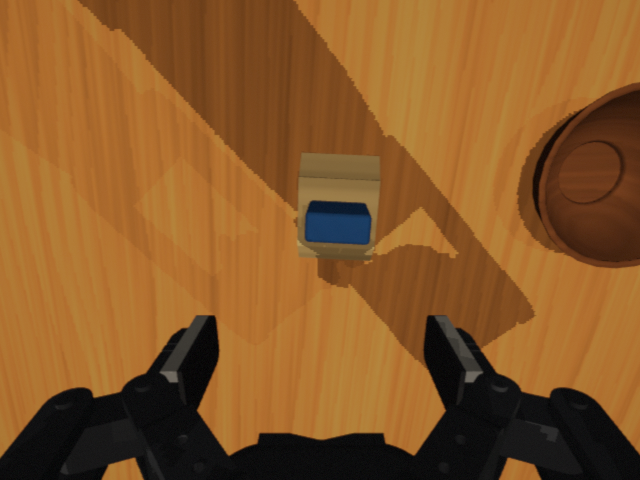

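```bash
python3 - <<'E'
from h import *
import pickle
c=pickle.load(open('w12.pkl','rb')); s=bot.calibration('scene')
q=[atz(c,u,v,75) for u,v in[(307,214),(370,216),(370,244),(305,242)]]
print(np.round(q,1),np.mean(q,0))
b=[atz(c,u,v,3.5) for u,v in[(301,153),(381,155.5)]];print(np.round(b,1))
for a,d in((q[0],q[1]),(q[3],q[2]),(b[0],b[1])): w=d-a; print(np.hypot(*w[:2]),np.degrees(np.arctan2(w[1],w[0])))
print(tri(c,(338,229),s,(135.9,337.5)))
im=cv2.imread('pics/w12.png')[:,:,::-1];crop(im,280,140,400,270,'c15.png',4)
E
```

```text
[[ 484.6 -359.9   75. ]
 [ 531.2 -357.4   75. ]
 [ 533.8 -379.1   75. ]
 [ 484.5 -381.8   75. ]] [ 508.50671749 -369.56154118   75.        ]
[[ 471.4 -321.3    3.5]
 [ 543.1 -317.9    3.5]]
46.73047195034198 3.0133401839994804
49.4077093005324 3.1973605808912473
71.72256653433544 2.7888989945263454
(array([ 509.24415914, -369.21074348,   71.24521758]), np.float64(2.6561320497127663))
```

View pics/c15.png

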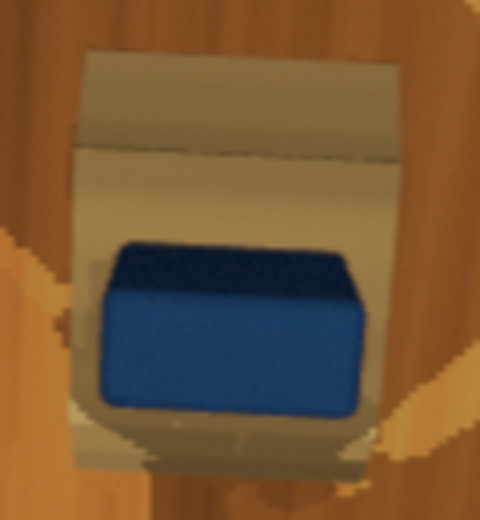

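```bash
python3 -c "
from h import *
delta([509,-369.5,120],3)"
```

```text
t 21.475 pos [ 501.8 -377.3  193.7] F [-0.   0.4 -0. ] w 85.4
slide [0.0057 0.0105 0.0735]
rotvec [-0.036  -0.02    0.0251]
tool y ang 4.46 z [-0.037  0.018 -0.999]
```

Emit:
play_rows --slide '[[0.006,0.0105,0.015],[0,0,0.03],[0,0,0.025],[0,0,0],[0,0,0]]' --rotation '[[-0.036,-0.02,0.025],[0,0,0],[0,0,0],[0,0,0],[0,0,0]]' --fingers '[100,100,100,100,100]'

```text
time_s: 22.1
position: [514.3, -363.9, 124.2]
eef_rot: [0.002, 0.686, 0.728, 0.001]
wrist_force: [-0.5, 0.1, 0.7]
width: 85.2
```

```bash
python3 -c "
from h import *
delta([509,-369.5,85],3)"
```

```text
t 22.1 pos [ 514.3 -363.9  124.2] F [-0.5  0.1  0.7] w 85.2
slide [-0.0052 -0.0058  0.0392]
rotvec [0.0036 0.0019 0.0074]
tool y ang 3.43 z [ 0.004 -0.002 -1.   ]
```

Emit:
play_rows --slide '[[-0.005,-0.006,0.0],[0,0,0.025],[0,0,0.025],[0,0,0.01],[0,0,0]]' --rotation '[[0.0036,0.002,0.007],[0,0,0],[0,0,0],[0,0,0],[0,0,0]]' --fingers '[100,100,100,100,100]'

```text
time_s: 22.72
position: [511.1, -373.7, 70.2]
eef_rot: [0.005, 0.689, 0.725, -0.0]
wrist_force: [-0.8, -0.5, 0.5]
width: 85.3
```

```bash
python3 -c "
from h import *
delta([509,-369.5,38],3)"
```

```text
t 22.725 pos [ 511.1 -373.7   70.2] F [-0.8 -0.5  0.5] w 85.3
slide [ 0.0046 -0.0021  0.0322]
rotvec [ 0.0069  0.0083 -0.0005]
tool y ang 2.97 z [ 0.007 -0.008 -1.   ]
```

Emit:
play_rows --slide '[[0.0045,-0.002,0.0],[0,0,0.015],[0,0,0.012],[0,0,0.003],[0,0,0]]' --rotation '[[0.007,0.008,0],[0,0,0],[0,0,0],[0,0,0],[0,0,0]]' --fingers '[100,100,100,100,100]'

```text
time_s: 23.35
position: [509.7, -370.1, 40.5]
eef_rot: [0.001, 0.689, 0.725, -0.0]
wrist_force: [-0.1, -0.7, 0.3]
width: 85.2
```

```bash
python3 -c "
from h import *
delta([509,-369.5,38],3)"
```

```text
t 23.35 pos [ 509.7 -370.1   40.5] F [-0.1 -0.7  0.3] w 85.2
slide [ 0.0007 -0.0007  0.0025]
rotvec [ 0.0015  0.0021 -0.0006]
tool y ang 2.97 z [ 0.002 -0.002 -1.   ]
```

Emit:
play_rows --slide '[[0.0007,-0.0007,0.002],[0,0,0],[0,0,0],[0,0,0],[0,0,0],[0,0,0],[0,0,-0.001],[0,0,0]]' --rotation '[[0,0,0],[0,0,0],[0,0,0],[0,0,0],[0,0,0],[0,0,0],[0,0,-0.018],[0,0,0]]' --fingers '[0,0,0,0,0,0,0,0]'

```text
time_s: 24.35
position: [509.0, -369.4, 39.6]
eef_rot: [0.001, 0.681, 0.732, -0.0]
wrist_force: [-0.2, 0.8, -2.4]
width: 49.2
```

```bash
python3 mon.py 17; python3 -c "
from h import *
delta(P(-74.9-40,534,39),4.07)"
```

```text
12 (190, np.float64(224.11), np.float64(0.735)) (187, np.float64(234.23), np.float64(-0.287))
17 (169, np.float64(225.12), np.float64(0.736)) (148, np.float64(234.86), np.float64(-0.288))
t 24.45 pos [ 508.9 -369.3   39.4] F [ 0.5  0.3 -1.8] w 49.8
slide [ 2.896e-01  5.250e-02 -1.000e-04]
rotvec [ 0.0015  0.002  -0.0002]
tool y ang 4.06 z [ 0.002 -0.002 -1.   ]
```

Emit:
play_rows --slide '[[0.02,0.0037,0],[0.02,0.0037,0],[0.02,0.0037,0],[0.02,0.0037,0],[0.02,0.0037,0],[0.02,0.0037,0],[0.02,0.0037,0],[0,0,0]]' --rotation '[[0,0,0],[0,0,0],[0,0,0],[0,0,0],[0,0,0],[0,0,0],[0,0,0],[0,0,0]]' --fingers '[0,0,0,0,0,0,0,0]'

```text
time_s: 25.45
position: [525.9, -215.5, 39.2]
eef_rot: [0.001, 0.681, 0.732, 0.0]
wrist_force: [0.2, 0.4, -1.9]
width: 49.5
```

```bash
python3 -c "
from h import *
delta(P(-74.9-20,534,39),4.07)"
```

```text
t 25.45 pos [ 525.9 -215.5   39.2] F [ 0.2  0.4 -1.9] w 49.5
slide [1.573e-01 2.500e-02 1.000e-04]
rotvec [0.0015 0.001  0.002 ]
tool y ang 4.18 z [ 0.002 -0.001 -1.   ]
```

Emit:
play_rows --slide '[[0.02,0.0035,0],[0.02,0.0035,0],[0.02,0.0035,0],[0.02,0.0035,0],[0.02,0.0035,0],[0.02,0.0035,0],[0.02,0.003,0],[0.008,0.001,0],[0,0,0],[0,0,0]]' --rotation '[[0,0,0.002],[0,0,0],[0,0,0],[0,0,0],[0,0,0],[0,0,0],[0,0,0],[0,0,0],[0,0,0],[0,0,0]]' --fingers '[0,0,0,0,0,0,0,0,0,0]'

```text
time_s: 26.7
position: [540.9, -55.4, 39.0]
eef_rot: [0.001, 0.681, 0.732, 0.0]
wrist_force: [-0.5, 0.7, -1.9]
width: 49.1
```

```bash
python3 mon.py 18; python3 - <<'E'
from h import *
delta(P(-74.9,534,39),4.07);im=save('wrist','w18.png')
import pickle; pickle.dump(bot.calibration('wrist'),open('w18.pkl','wb'))
E
```

```text
12 (190, np.float64(224.11), np.float64(0.735)) (187, np.float64(234.23), np.float64(-0.287))
18 (157, np.float64(224.91), np.float64(0.765)) (78, np.float64(234.71), np.float64(-0.29))
t 26.8 pos [540.9 -55.7  39. ] F [-0.1 -0.2 -1.5] w 49.0
slide [ 0.019  -0.0015 -0.    ]
rotvec [0.0016 0.0014 0.0004]
tool y ang 4.09 z [ 0.002 -0.001 -1.   ]
```

View pics/sc18.png

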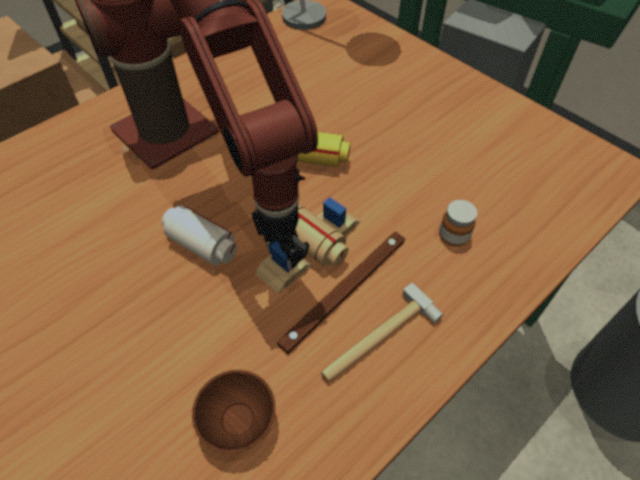

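View pics/w18.png

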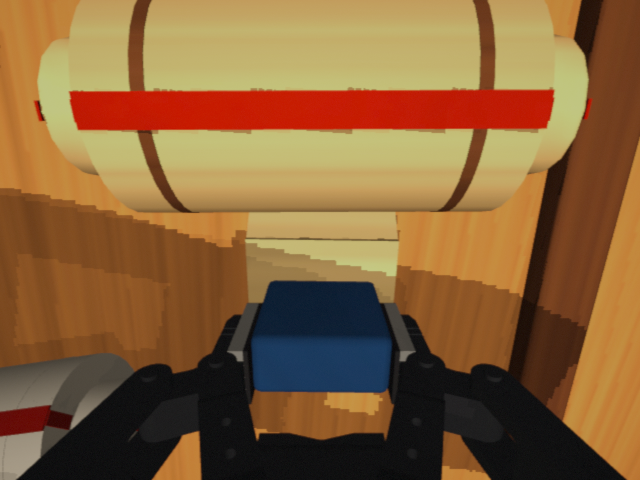

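Emit:
play_rows --slide '[[0.006,-0.001,0],[0.005,-0.0005,0],[0.003,0,0],[0.0015,0,0],[0,0,0],[0,0,0]]' --rotation '[[0,0,0],[0,0,0],[0,0,0],[0,0,0],[0,0,0],[0,0,0]]' --fingers '[0,0,0,0,0,0]'

```text
time_s: 27.6
position: [538.1, -40.0, 39.0]
eef_rot: [0.001, 0.682, 0.731, 0.0]
wrist_force: [-0.6, -0.8, -1.7]
width: 49.0
```

```bash
cat > lat.py <<'E'
from h import *
import sys,pickle
k=sys.argv[1]
c=bot.calibration('wrist'); im=save('wrist','w%s.png'%k).astype(int)
pickle.dump(c,open('w%s.pkl'%k,'wb'))
r,g,b=im[...,0],im[...,1],im[...,2]; m=(r>2*g)&(r>2*b)&(r>70); m[240:]=0; m[:,:160]=0; m[:,470:]=0
v,u=np.nonzero(m); o=v.mean(),u.mean(); 
# line lateral at z=76 assumption
p=atz(c,u.mean(),v.mean(),76); st=bot.get_state()
print('line px v',v.mean().round(2),'n',len(v),'line s@76',(p@LAT).round(2),'tcp s',(st['position']@LAT).round(2))
E
python3 lat.py 19;  python3 - <<'E'
from h import *
delta(P(-74.9,534,39),4.07)
E
```

```text
line px v 168.26 n 10866 line s@76 -8.11 tcp s -78.14
t 27.65 pos [538.  -40.1  39. ] F [-0.   0.5 -1.4] w 49.3
slide [ 0.0032  0.0002 -0.    ]
rotvec [ 0.0016  0.0014 -0.0011]
tool y ang 4.01 z [ 0.002 -0.001 -1.   ]
```

View pics/w19.png

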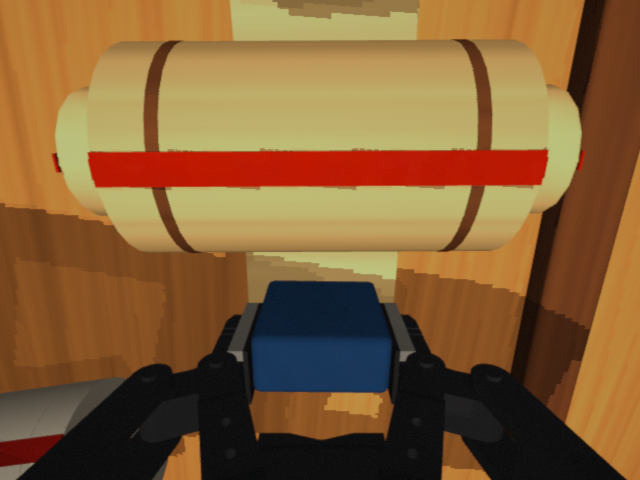

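```bash
python3 - <<'E'
from h import *
import pickle
c=pickle.load(open('w19.pkl','rb'))
print(colfit(c,(320,251),(320,40.5),(320,168.2)))
c=pickle.load(open('w18.pkl','rb')); print(colfit(c,(320,212),(320,-0.5),(320,110)))
E
```

```text
(np.float64(-7.1), np.float64(37.9), np.float64(-1.5))
(np.float64(-9.3), np.float64(36.0), np.float64(1.7))
```

Emit:
play_rows --slide '[[0.001,0,0],[0.0008,0,0],[0,0,0],[0,0,0]]' --rotation '[[0,0,0],[0,0,0],[0,0,0],[0,0,0]]' --fingers '[0,0,0,0]'

```text
time_s: 28.15
position: [538.0, -38.6, 38.9]
eef_rot: [0.001, 0.682, 0.731, -0.0]
wrist_force: [-0.3, -1.2, -2.3]
width: 49.4
```

```bash
python3 lat.py 20
```

```text
line px v 169.5 n 10862 line s@76 -7.03 tcp s -76.71
```

Emit:
play_rows --slide '[[0.0008,0,0],[0,0,0],[0,0,0]]' --rotation '[[0,0,0],[0,0,0],[0,0,0]]' --fingers '[0,0,0]'

```text
time_s: 28.58
position: [537.9, -38.2, 39.0]
eef_rot: [0.002, 0.682, 0.731, -0.0]
wrist_force: [-0.1, -0.3, -2.0]
width: 49.4
```

```bash
python3 lat.py 21
```

```text
line px v 170.05 n 10885 line s@76 -6.72 tcp s -76.28
```

```bash
python3 mon.py 21; python3 - <<'E'
from h import *
a=cv2.imread('pics/w21.png')[:,:,::-1]
crop(a,220,20,420,290,'c21.png',2.2)
E
```

```text
12 (190, np.float64(224.11), np.float64(0.735)) (187, np.float64(234.23), np.float64(-0.287))
21 (130, np.float64(224.03), np.float64(0.78)) (62, np.float64(234.26), np.float64(-0.291))
```

View pics/c21.png

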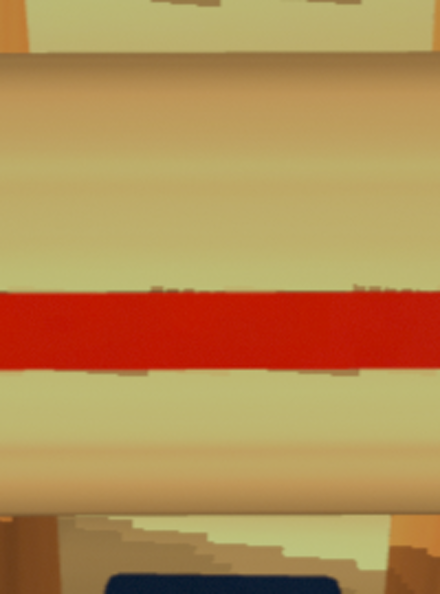

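Emit:
play_rows --slide '[[0.0004,0,0.0008],[0,0,0],[0,0,0]]' --rotation '[[0,0,0],[0,0,0],[0,0,0]]' --fingers '[0,0,0]'

```text
time_s: 29.1
position: [538.0, -38.2, 39.0]
eef_rot: [0.002, 0.682, 0.731, -0.001]
wrist_force: [-0.9, -2.1, -0.8]
width: 49.4
```

```bash
python3 lat.py 22; python3 mon.py 22; python3 - <<'E'
from h import *
import pickle
c=pickle.load(open('w21.pkl','rb'));print(colfit(c,(320,253.6),(320,43.7),(320,170.3)))
print(bot.get_state()['position'],bot.get_state()['wrist_force'])
E
```

```text
line px v 170.09 n 10878 line s@76 -6.7 tcp s -76.3
12 (190, np.float64(224.11), np.float64(0.735)) (187, np.float64(234.23), np.float64(-0.287))
22 (131, np.float64(223.9), np.float64(0.79)) (60, np.float64(234.22), np.float64(-0.293))
(np.float64(-6.3), np.float64(38.0), np.float64(-0.8))
[537.99388888 -38.19399258  38.95565527] [-0.4126371  -1.99445059 -0.20941479]
```

Emit:
play_rows --slide '[[0,0,0.0004],[0,0,0],[0,0,0],[0,0,0],[0,0,0],[0,0,0],[0,0,-0.02],[0,0,-0.04],[0,0,-0.05],[0,0,-0.04],[0,0,0]]' --rotation '[[0,0,0],[0,0,0],[0,0,0],[0,0,0],[0,0,0],[0,0,0],[0,0,0],[0,0,0],[0,0,0],[0,0,0],[0,0,0]]' --fingers '[0,0,100,100,100,100,100,100,100,100,100]'

```text
time_s: 30.62
position: [537.6, -36.8, 192.5]
eef_rot: [0.001, 0.682, 0.731, -0.0]
wrist_force: [0.3, -0.4, -0.3]
width: 85.6
```

Emit:
play_rows --slide '[[-0.02,0,-0.03],[-0.02,0,-0.03],[-0.02,0,0],[0,0,0],[0,0,0],[0,0,0]]' --rotation '[[0,0,0],[0,0,0],[0,0,0],[0,0,0],[0,0,0],[0,0,0]]' --fingers '[100,100,100,100,100,100]'

```text
time_s: 31.38
position: [538.1, -96.2, 245.0]
eef_rot: [-0.005, 0.682, 0.732, -0.002]
wrist_force: [1.0, 0.1, 0.6]
width: 85.1
```

```bash
python3 mon.py 23; python3 lat.py 23; python3 - <<'E'
from h import *
im=cv2.imread('pics/sc23.png')[:,:,::-1]; crop(im,240,170,390,290,'c23.png',5)
im=cv2.imread('pics/sd23.png')[:,:,::-1]; crop(im,220,180,380,300,'c24.png',5)
E
```

```text
12 (190, np.float64(224.11), np.float64(0.735)) (187, np.float64(234.23), np.float64(-0.287))
23 (168, np.float64(224.5), np.float64(0.738)) (173, np.float64(234.49), np.float64(-0.285))
line px v 80.18 n 2720 line s@76 -21.08 tcp s -134.3
```

View pics/c23.png

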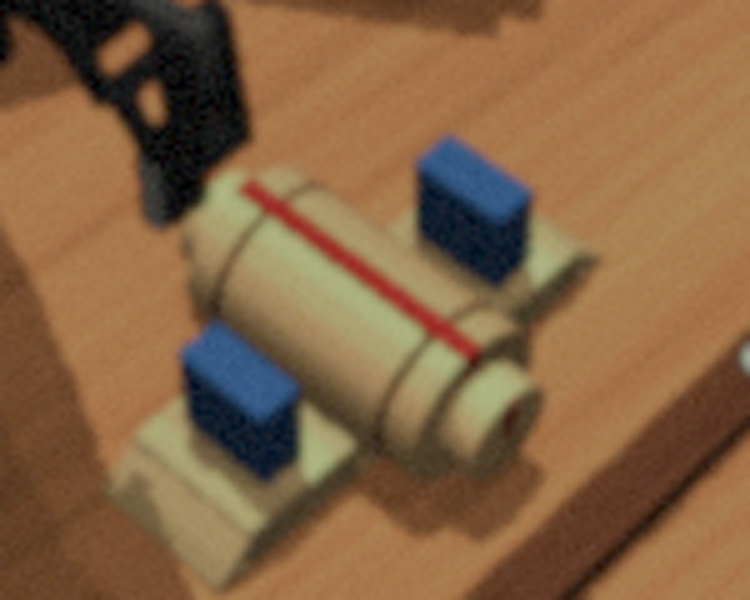

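View pics/c24.png

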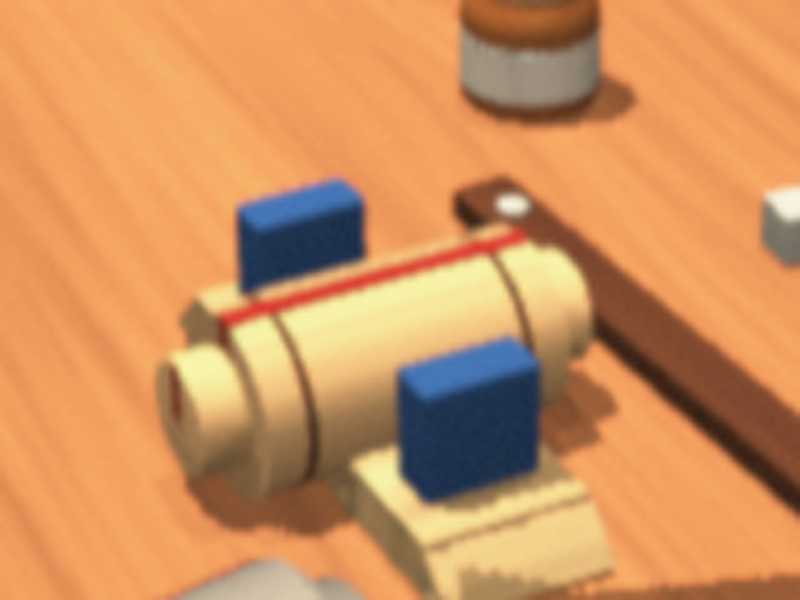

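View pics/w23.png

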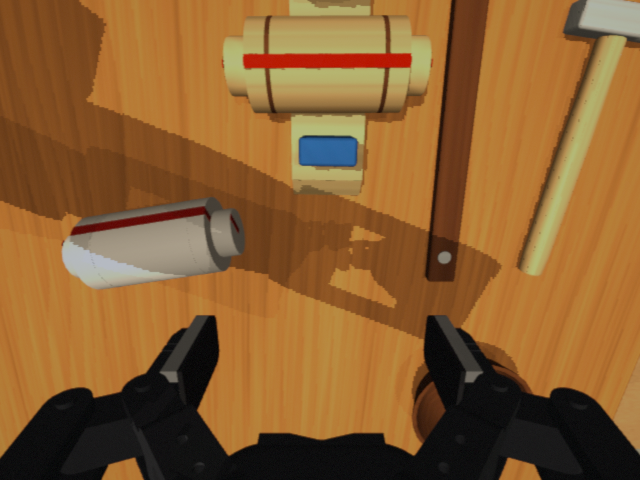

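Emit:
play_rows --slide '[[0.025,0,0],[0.025,0,0],[0,0,0],[0,0,0],[0,0,0]]' --rotation '[[0,0,0],[0,0,0],[0,0,0],[0,0,0],[0,0,0]]' --fingers '[100,100,100,100,100]'

```text
time_s: 32.15
position: [535.1, -45.5, 245.9]
eef_rot: [-0.004, 0.681, 0.732, -0.002]
wrist_force: [0.1, 0.1, -0.2]
width: 85.3
```

```bash
python3 lat.py 24; python3 - <<'E'
from h import *
im=cv2.imread('pics/w24.png')[:,:,::-1]; crop(im,220,0,440,300,'c25.png',2.6)
E
```

```text
line px v 128.58 n 1953 line s@76 -6.99 tcp s -83.49
```

View pics/c25.png

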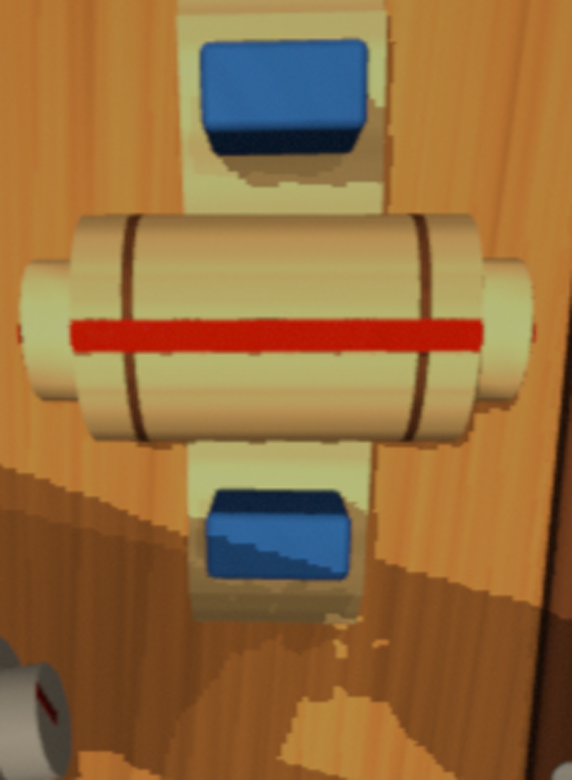

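```bash
python3 - <<'E'
from h import *
import pickle
c=pickle.load(open('w24.pkl','rb')); f=lambda x,y:(220+x/2.6,y/2.6)
print(colfit(c,f(280,442),f(280,214),f(280,336)))
for q in([(200,43),(367,40),(366,125),(208,130)],[(207,514),(350,518),(349,579),(207,577)]):
    w=[atz(c,*f(*p),75) for p in q]; m=np.mean(w,0); e=w[2]-w[3]; e2=w[1]-w[0]
    print('s',(m@LAT).round(1),'a',(m@AX).round(1),'yaw',[np.degrees(np.arctan2(x[1],x[0])).round(1) for x in(e,e2)],[np.hypot(*x[:2]).round(1) for x in (e,e2)])
E
```

```text
(np.float64(-7.0), np.float64(38.3), np.float64(-0.7))
s 62.8 a 534.9 yaw [np.float64(5.6), np.float64(4.9)] [np.float64(47.0), np.float64(48.5)]
s -76.4 a 533.7 yaw [np.float64(3.4), np.float64(2.6)] [np.float64(49.1), np.float64(48.4)]
```

```bash
python3 - <<'E'
from h import *
print(bot.hand_in())
E
```

```text
the job is handed in; nothing more can be done
None
```

The job is done and handed in at about 32 s. I rolled the wood column about 35 mm to the left with the open fingers on either side of it, without lifting it. The red line is on top. I then brought chock A and chock B against it, one on each side. While being moved, both chocks were probably carried just clear of the bench at times, by under 1 mm, because the wrist force showed their weight.

**Last checks, from the wrist camera above:**
- **Red line:** it is about 0.7° short of straight up. The camera views agree to within about 1°.
- **Chock position:** both are within about 1 mm of the column's mid-length.
- **Squareness:** both are square to the column within about 1–2°, which is about as well as I could measure.
- **Fit:** the chocks' centres are 139 mm apart, against 138 mm if both touch exactly. There may be up to about 1 mm of play in total, or it may be measuring error. While I still held chock B, a 2 N reaction showed the column pressed against chock A. After I let go, the line moved back by about half a degree.
- **Bystanders:** I did not touch the bowl, jar or hammer, and the arm was clear of everything at hand-in.

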